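Charge the mill jar with grinding balls

ROBOT

A 6-joint arm with a two-finger parallel gripper is mounted at the origin on the work surface. World frame = base frame: x ahead of the robot, y to its left, z up, the work surface at z = 0. Lengths are in m, angles in rad, forces in N, time in s.
With the tool pointing down it reaches from about 0.35 to 0.85 m from the base axis. Payload 8.1 kg.
Tool frame: the origin (TCP) lies at the very end of the fingers, on their centre line; the grasp point (between the pads) lies 19 mm behind it; z points along the fingers, y is the line along which they close (so a half turn about z gives the same grasp; the last joint's range is limited). The gripper opens to 93 mm and grips with 3 to 60 N. Pads are 15 mm wide; open, the fingers measure 128 mm over their backs; the gripper's body (75 mm by 188 mm) begins 65 mm behind the grasp point.
Start: joints at [1.065, 0.13, 1.488, -0, 1.523, -0.085], TCP at [0.245, 0.548, 0.219] pointing down, gripper open.
Joint ranges: [-2.96, 2.96], [-0.89, 2.26], [0.02, 2.5], [-1.34, 4.48], [0, 2.73], [-2.66, 2.66]. Speed limits (rad/s): [2.39, 2.39, 2.79, 3.14, 3.14, 3.14].

INTERFACE

Orientations are given as a unit quaternion [w, x, y, z].
In Python, from bench import monitor, capture, calibration, ticket gives the robot as it stands.
- The arm moves only by the tool drive_tool, never from a script. Its argument "commands" is text: rows parted by semicolons, each of 5 numbers parted by spaces: the closure, from 0 (fully open) to 1 (shut), then the shift along the tool's x, y, z in mm, then the turn about the tool's z in rad. In form: gripper x y z turn; .... A call has exactly 5 rows; each row is the pose to reach, as a shift and turn from the pose commanded when the call began, along the tool's axes at that moment; what a row does not reach only later rows make up. A row lasts 1/10 s, in which the tool goes at most 50 mm and 8.59 degrees, less where a joint would pass 70% of its speed; a pose out of reach is approached as far as the arm can. A call with a gripper value outside its range is refused whole. The fingers move at their own pace and stop on an object; "grip_force" is the grip in N (left out, the last holds). Time passes only in rows, so rows that repeat a pose let the fingers close, or fill a call up. It gives the time, the measured TCP pose, the force, the opening and the grip force at its end, in the units of the state.
- monitor.get_state(): the state, without advancing time (a new reading comes with each control period).
- capture(name): name is "scene" or "top" or "wrist"; returns the picture (480x640x3 uint8, red, green, blue); there is no depth.
- calibration(name): a dict with "fovy" (degrees; the focal length in pixels is half the picture's height over the tangent of half this angle, whatever the lens; pixels are square), "cx", "cy" (the principal point, pixels), "eye" and "attitude" of the camera in the world. Camera axes: x right, y down, z forward; pixel columns grow to the right and rows downward; lengths in m; the calibration is good to about 2 mm. A picture is of the moment at which its call begins: read the wrist's pose just before it. calibration takes no time and is no camera call; for the wrist camera it gives the pose at the moment of the call.
- ticket.hand_in(): hands the job in; it is judged then, once.
The state is a dict: "clock": time; "joints": joint angles; "dq": joint speeds; "joint_efforts": joint torques, N m; "tcp_pos": TCP position; "orientation": TCP orientation; "wrist_force": force on the tool from outside, world axes, zero at the start; "wrist_torque": the same for the moment, N m; "opening": finger opening in m; "finger_force": force on a finger pad.
Only numpy, scipy, OpenCV 4.12 (cv2) and the standard library are available. Lean on these libraries where they do the work, as an engineer would, in place of code of your own. Each camera call takes 0.05 s, during which the arm holds its last target. There are 200 camera calls.

TASK

Charge the porcelain mill jar for glaze grinding: with the scoop, move all six grinding balls from the sloping tray into the jar, without touching the balls with the gripper. Then lay the scoop level on its base on the bench, and set the lid gently on the jar so that it drops fully into its seat and lies flat. Leave the vase, the stain pot and the brush where they are.

Things in the scene. Friction and masses are not known exactly. Their poses are not given: they have to be found in the camera images.
- tray: grey tray that holds the balls; fixed. Inside 92 mm wide (its y), floor 218 mm long (x), walls 6 mm thick. Origin on the bench under its centre, z up. The smooth flat floor slopes down along +x (6.3 degrees), so the balls gather at the +x end. The +x end wall leans outward 30 degrees from upright, top 60 mm up at x = 140; -x end wall upright, 45 mm high; side walls 60 mm high, 45 mm near the -x end
- tray_low (a point): middle of the inner edge where the tray's floor meets its low end wall (tray frame: x = 109 mm, floor 6 mm above the bench); axes of the tray
- tray_high (a point): middle of the inner edge where the tray's floor meets its high end wall (tray frame: x = -109 mm, floor 30 mm above the bench); axes of the tray
- scoop_grip (a point): sheet-steel scoop (loose, 150 g) lying level on its flat base; this point is the centre of its black handle (100 mm long, 18 mm wide along the scoop's y, 16 mm thick, flat sides), 53 mm above the underside of the bowl. Scoop axes: x towards the nose (open front), z up. The handle rises at 15 degrees going back from the bowl
- scoop_bowl (a point): same scoop: 15 mm above the underside at the middle of the bowl, 108 mm in +x from scoop_grip. Bowl 90 mm long, 82 mm wide outside, 78 inside, flat floor, open front, sheet 2 mm; back wall 40 mm high, sides falling from 40 mm at the back to 16 mm at the nose; axes as scoop_grip
- scoop_nose (a point): same scoop: middle of the front edge of its underside, 45 mm ahead of the bowl's middle; axes as scoop_grip
- jar: white porcelain mill jar, open on top, 114 mm outside diameter (120 over a band half-way up), 101 mm high, stands firm (does not move). Origin on the bench at its axis, z up. Bore 84 mm diameter, inner floor 12 mm up. The rim has a shallow round seat for the lid: 99 mm diameter, 6 mm deep, its ledge 95 mm above the bench
- jar_mid (a point): middle of the space inside the jar, on its axis 53.5 mm above the bench
- jar_seat (a point): centre of the lid seat, on the jar's axis at ledge height, 95 mm above the bench
- lid_knob (a point): loose flat white porcelain lid of the jar lying on the bench: disc 94 mm diameter, 8 mm thick, 160 g, with an upright round knob on top (24 mm diameter, 34 mm high). This point is the knob's centre, 25 mm above the lid's underside, 17 mm above the disc's upper face; z up. It has 2.5 mm to spare all round in the jar's seat and stands 2 mm above the rim when home
- ball0_center (a point): glazed white porcelain grinding ball, 24 mm diameter, about 18 g, slippery, rolls easily; this point is its centre. Six identical ones lie in one layer against the low end of the tray
- ball1_center (a point): glazed white porcelain grinding ball, 24 mm diameter, about 18 g, slippery, rolls easily; this point is its centre. Six identical ones lie in one layer against the low end of the tray
- ball2_center (a point): glazed white porcelain grinding ball, 24 mm diameter, about 18 g, slippery, rolls easily; this point is its centre. Six identical ones lie in one layer against the low end of the tray
- ball3_center (a point): glazed white porcelain grinding ball, 24 mm diameter, about 18 g, slippery, rolls easily; this point is its centre. Six identical ones lie in one layer against the low end of the tray
- ball4_center (a point): glazed white porcelain grinding ball, 24 mm diameter, about 18 g, slippery, rolls easily; this point is its centre. Six identical ones lie in one layer against the low end of the tray
- ball5_center (a point): glazed white porcelain grinding ball, 24 mm diameter, about 18 g, slippery, rolls easily; this point is its centre. Six identical ones lie in one layer against the low end of the tray
- vase: bystander: unglazed cream bottle vase, 74 mm diameter, 114 mm high, standing on the banding wheel; origin under its base
- wheel: bystander: low metal banding wheel (turntable), 180 mm diameter, 56 mm high, fixed; origin under its centre
- stain_pot: bystander: small closed jar of stain, 60 mm diameter, 75 mm high; origin under its base
- brush: bystander: wooden brush lying on the bench beyond the work; origin under its middle
There are look-alikes about, which are no part of the job. Leave any green look-alike of the part that bears scoop_grip alone.

How it is judged:
By the outcome, as a careful person would: the job done as asked, in the order asked, and still so for the second after the job is handed in, with the robot touching nothing.
It also fails if it takes over 67 s, if anything falls off the work surface, if the arm or the gripper's body presses on something with over 40 N, if the wrist force passes 120 N, or if a joint passes its speed limit or range.

## Working session

There is one attempt and no reset: what is moved stays moved. The work goes in short steps, Python scripts to look and compute and a tool call to move; the robot and the scene stay as the last step left them, time stands still between calls to the robot, and variables do not carry over. Pictures are saved under pics/ and viewed, at most 10 in all, crops included, and the job is handed in when it is done.

Besides the shell and the picture viewer there is one more tool, called after "Emit:" by a JSON object that holds its "method" and its "body", one argument or row to a line. drive_tool: Moves the arm, as the interface text tells. Its arguments: {"type":"object","properties":{"commands":{"type":"string"},"grip_force":{"type":"number"}},"required":["commands"]}

```bash
ls; mkdir -p pics
python3 - <<'E'
from bench import monitor, capture, calibration
import cv2
for n in ("scene","top"):
    im=capture(n); cv2.imwrite(f"pics/{n}0.png",im[:,:,::-1]); print(n,calibration(n))
s=monitor.get_state(); print({k:s[k] for k in("clock","tcp_pos","orientation","opening","wrist_force")})
E
```

```text
pics
scene {'fovy': 56.878714522899465, 'cx': 319.277786921752, 'cy': 240.42070774981963, 'eye': array([ 1.03319732, -0.57634195,  0.77738986]), 'attitude': array([-0.378289  ,  0.84632052,  0.33896177, -0.16044916])}
top {'fovy': 52.95769277231982, 'cx': 316.5527852592194, 'cy': 235.24516588148165, 'eye': array([0.29612378, 0.00273403, 1.54598286]), 'attitude': array([-0.0456219 ,  0.71080797, -0.70021062,  0.04874177])}
{'clock': 0.1, 'tcp_pos': array([0.24481952, 0.54720017, 0.21767779]), 'orientation': array([-2.59073028e-04,  2.08861066e-01,  9.77944944e-01, -8.20923783e-04]), 'opening': 0.0930180238447385, 'wrist_force': array([ 0.19959791, -0.50411768, -1.16716447])}
```

View pics/top0.png

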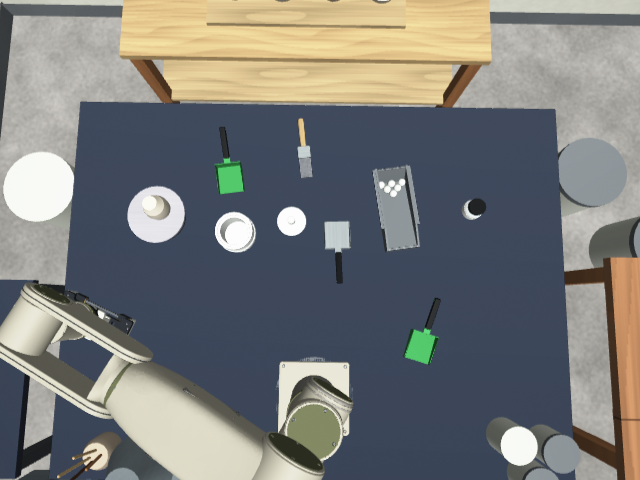

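View pics/scene0.png

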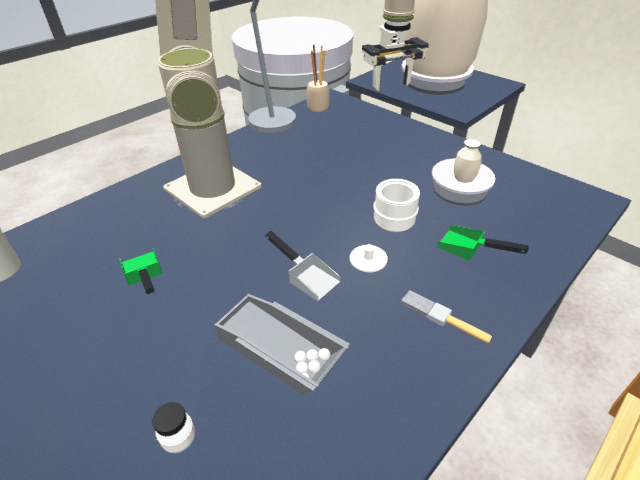

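The top view shows three scoop-shaped things: green at (229,177), green at (421,345) and bare steel with a black handle at (338,235)/(339,268). The steel one fits the description, and the green ones are decoys. The tray is at (396,208) with its balls at the image-top (+x) end near (392,187). The jar is at (236,232), the lid at (291,221), the wheel and vase at (156,214), the stain pot at (474,209) and the brush at (304,150).

```bash
cat > h.py <<'E'
import numpy as np, cv2
from scipy.spatial.transform import Rotation as R
def rot(q): return R.from_quat([q[1],q[2],q[3],q[0]]).as_matrix()
def cast(c,uv,z):
    f=240/np.tan(np.radians(c["fovy"])/2); uv=np.atleast_2d(np.array(uv,float))
    d=np.c_[(uv[:,0]-c["cx"])/f,(uv[:,1]-c["cy"])/f,np.ones(len(uv))]@rot(c["attitude"]).T
    e=np.array(c["eye"]); return e+d*((z-e[2])/d[:,2])[:,None]
def proj(c,p):
    f=240/np.tan(np.radians(c["fovy"])/2); d=(np.atleast_2d(p)-c["eye"])@rot(c["attitude"])
    return np.c_[c["cx"]+f*d[:,0]/d[:,2],c["cy"]+f*d[:,1]/d[:,2]]
def blobs(m,box,amin=30):
    x0,y0,x1,y1=box; k=np.zeros_like(m,np.uint8); k[y0:y1,x0:x1]=m[y0:y1,x0:x1]
    cs,_=cv2.findContours(k,cv2.RETR_EXTERNAL,cv2.CHAIN_APPROX_NONE)
    return sorted([c for c in cs if cv2.contourArea(c)>=amin],key=cv2.contourArea,reverse=True)
def shift(s,target,yaw_y=None):
    "tool-axis shift (mm) and turn (rad) from the state's TCP to a target; yaw_y = wanted tool-y heading (deg)"
    M=rot(s["orientation"]); d=1000*M.T@(np.array(target)-s["tcp_pos"]); a=np.degrees(np.arctan2(M[1,1],M[0,1]))
    t=None if yaw_y is None else -np.radians((yaw_y-a+180)%360-180)
    return d.round(1),t,a
E
python3 - <<'E'
from h import *; from bench import calibration
im=cv2.imread("pics/top0.png"); c=calibration("top"); hsv=cv2.cvtColor(im,cv2.COLOR_BGR2HSV); v=im.max(2); 
h=blobs(v<45,(325,245,355,295)); r=cv2.minAreaRect(h[0]); print("handle",r,cast(c,r[0],.053))
b=blobs((hsv[...,1]<75)&(v>85),(318,212,358,262)); r=cv2.minAreaRect(b[0]); print("bowl",r,cast(c,r[0],.02))
t=blobs((hsv[...,1]<75),(360,155,430,260)); r=cv2.minAreaRect(t[0]); print("tray",r,cast(c,cv2.boxPoints(r),.055).round(4).tolist())
j=blobs((hsv[...,1]<75)&(v>120),(205,205,262,258)); r=cv2.minEnclosingCircle(j[0]); print("jar",r,cast(c,r[0],.08))
l=blobs((hsv[...,1]<75)&(v>120),(270,200,312,240)); r=cv2.minEnclosingCircle(l[0]); print("lid",r,cast(c,r[0],.008))
w=blobs((hsv[...,1]<75)&(v>120),(374,175,410,200),20); print("balls",[(cast(c,x.reshape(-1,2).mean(0),.022),cv2.contourArea(x)) for x in w])
w=blobs((hsv[...,1]<75)&(v>110),(120,180,195,250),20); r=cv2.minEnclosingCircle(w[0]); print("wheel",r,cast(c,r[0],.056))
crop=np.hstack([cv2.resize(im[y-40:y+40,x-40:x+40],(260,260),interpolation=2) for x,y in((229,165),(338,247),(425,335))]); cv2.imwrite("pics/scoops.png",crop)
E
```

```text
handle ((338.4319763183594, 267.50311279296875), (29.197124481201172, 5.630549907684326), 87.39744567871094) [[ 0.3969248  -0.07167645  0.053     ]]
bowl ((337.5, 236.0), (32.0, 27.0), 90.0) [[ 0.49978135 -0.06947525  0.02      ]]
tray ((397.62872314453125, 207.69552612304688), (85.44535064697266, 39.96231460571289), 81.08507537841797) [[0.7133, -0.1734, 0.055], [0.7356, -0.2995, 0.055], [0.4653, -0.3377, 0.055], [0.444, -0.2145, 0.055]]
jar ((235.43333435058594, 231.43333435058594), 21.412918090820312) [[0.50109835 0.24692326 0.08      ]]
lid ((291.0, 220.74073791503906), 14.993694305419922) [[0.54883464 0.08074998 0.008     ]]
balls [(array([[ 0.66180003, -0.23838556,  0.022     ]]), 708.5)]
wheel ((155.81324768066406, 214.18675231933594), 29.46844482421875) [[0.55516062 0.5021356  0.056     ]]
```

View pics/scoops.png

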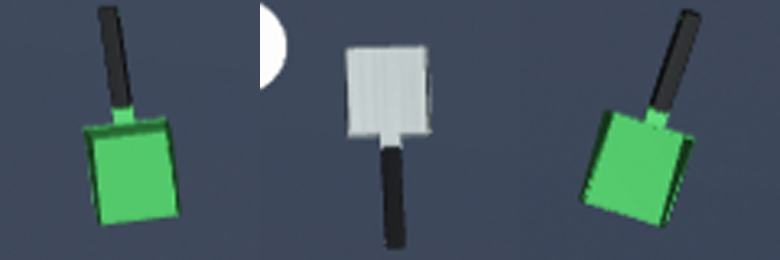

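The steel scoop is the middle crop, with its black handle towards the robot. The outer two are green decoys. Next I'll write a small planner and go above the scoop.

```bash
cat >> h.py <<'E'
def plan(s,target,yaw_y,n,wait=0):
    "split a move into n calls; prints the last-row values (x y z turn) of each call in that call's axes"
    d,t,a=shift(s,target,yaw_y); dw=(np.array(target)-s["tcp_pos"])*1000/n; t=t or 0
    for i in range(n):
        b=np.radians(a)-t/n*i; y=np.array([np.cos(b),np.sin(b)]); x=np.array([-y[1],y[0]])
        print("call",i+1,"x %.1f y %.1f z %.1f turn %.3f"%(dw[:2]@x,dw[:2]@y,-dw[2],t/n), "per row", np.round([dw[:2]@x/5,dw[:2]@y/5,-dw[2]/5,t/n/5],3))
E
python3 - <<'E'
from h import *; from bench import monitor
plan(monitor.get_state(),[.40,-.07,.22],-89,4)
E
```

```text
call 1 x -98.4 y -125.0 z -0.6 turn 0.676 per row [-19.689 -24.998  -0.116   0.135]
call 2 x -155.0 y -35.9 z -0.6 turn 0.676 per row [-30.998  -7.187  -0.116   0.135]
call 3 x -143.4 y 68.9 z -0.6 turn 0.676 per row [-28.68   13.784  -0.116   0.135]
call 4 x -68.8 y 143.5 z -0.6 turn 0.676 per row [-13.754  28.695  -0.116   0.135]
```

Emit:
{"method": "drive_tool", "body": {
  "commands": "0 -20 -25 0 0.135; 0 -39 -50 0 0.27; 0 -59 -75 0 0.405; 0 -79 -100 0 0.54; 0 -98 -125 0 0.676",
  "grip_force": 10
}}

```text
clock: 0.6
tcp_pos: [0.2834, 0.3921, 0.2181]
orientation: [-0.0, 0.524, 0.852, -0.0]
wrist_force: [0.4, 0.8, 0.0]
opening: 0.0929
finger_force: 0.0
```

Emit:
{"method": "drive_tool", "body": {
  "commands": "0 -31 -7 0 0.135; 0 -62 -14 0 0.27; 0 -93 -21 0 0.405; 0 -124 -29 0 0.54; 0 -155 -36 0 0.676"
}}

```text
clock: 1.1
tcp_pos: [0.322, 0.2379, 0.2183]
orientation: [-0.0, 0.776, 0.63, -0.0]
wrist_force: [0.4, -0.0, 0.3]
opening: 0.0927
finger_force: 0.0
```

Emit:
{"method": "drive_tool", "body": {
  "commands": "0 -29 14 0 0.135; 0 -57 28 0 0.27; 0 -86 41 0 0.405; 0 -115 55 0 0.54; 0 -143 69 0 0.676"
}}

```text
clock: 1.6
tcp_pos: [0.361, 0.0839, 0.2184]
orientation: [0.0, 0.942, 0.337, -0.0]
wrist_force: [0.4, 1.1, -0.0]
opening: 0.0932
finger_force: 0.0
```

Emit:
{"method": "drive_tool", "body": {
  "commands": "0 -14 29 0 0.135; 0 -27 57 0 0.27; 0 -41 86 0 0.405; 0 -55 115 0 0.54; 0 -69 143 0 0.676"
}}

```text
clock: 2.1
tcp_pos: [0.3992, -0.0702, 0.2184]
orientation: [-0.0, 1.0, 0.005, -0.0]
wrist_force: [0.4, 0.1, -0.1]
opening: 0.093
finger_force: 0.0
```

Run:
```python
from h import *; from bench import *
s=monitor.get_state(); print(s["clock"],s["tcp_pos"],shift(s,s["tcp_pos"])[2],s["joints"].round(2) if hasattr(s["joints"],'round') else s["joints"])
c=calibration("wrist"); im=capture("wrist"); cv2.imwrite("pics/w1.png",im[:,:,::-1]); print(c)
```

```text
2.1 [ 0.39924143 -0.07019239  0.2183533 ] -89.37108329627011 [-0.3  -0.42  1.99  0.    1.58  1.26]
{'fovy': 69.59186713707696, 'cx': 318.1015064893641, 'cy': 244.81522425462114, 'eye': array([ 0.48226183, -0.06999095,  0.38504757]), 'attitude': array([ 0.10673023,  0.70299034, -0.69525804, -0.10502141])}
```

View pics/w1.png

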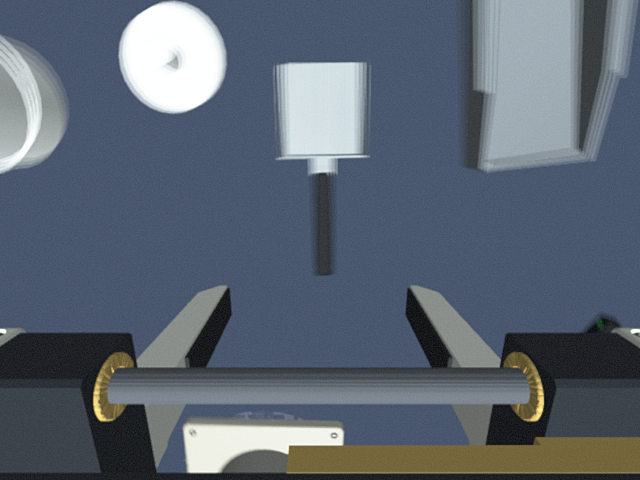

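The wrist view, blurred by motion, shows the steel scoop with its bowl at (322,110) and handle at (323,225). The lid is at (172,58), the jar at (15,110) and the tray at upper right (550,80). I'll take a settled frame and measure.

Run:
```python
from h import *; from bench import *
capture("wrist"); c=calibration("wrist"); im=np.ascontiguousarray(capture("wrist")[:,:,::-1]); cv2.imwrite("pics/w2.png",im)
v=im.max(2); hsv=cv2.cvtColor(im,cv2.COLOR_BGR2HSV)
h=blobs(v<75,(295,160,350,290)); r=cv2.minAreaRect(h[0]); print("handle",r,cast(c,r[0],.053)) 
x,y,w,hh=cv2.boundingRect(h[0]); g=[h[0].reshape(-1,2)[h[0].reshape(-1,2)[:,1]==k][:,0].mean() for k in (y+8,y+hh-8)]; print(y,hh,g, cast(c,[g[0],y+8],.053-.013+.008),cast(c,[g[1],y+hh-8],.053+.013+.008))
b=blobs((v>150)&(hsv[...,1]<60),(260,40,385,172)); r=cv2.minAreaRect(b[0]); print("bowl",r,cast(c,r[0],.02),cv2.boundingRect(b[0]))
l=blobs((v>150)&(hsv[...,1]<60),(105,0,245,120)); r=cv2.fitEllipse(l[0]); print("lid",r,cast(c,r[0],.008))
s=monitor.get_state(); print(s["tcp_pos"])
```

```text
handle ((317.0694885253906, 224.5148468017578), (101.45694732666016, 18.437318801879883), 88.02507019042969) [[ 0.40037179 -0.07171258  0.053     ]]
174 102 [np.float64(315.5), np.float64(318.5)] [[ 0.441384   -0.06984107  0.048     ]] [[ 0.36253585 -0.07343522  0.074     ]]
bowl ((313.0267028808594, 117.22123718261719), (108.44416809082031, 85.0898208618164), 87.87889862060547) [[ 0.50165662 -0.06680217  0.02      ]] (270, 62, 88, 110)
lid ((163.41552734375, 61.03114700317383), (93.71348571777344, 109.70399475097656), 152.28237915039062) [[0.55261632 0.08019356 0.008     ]]
[ 0.39905761 -0.07001592  0.21815997]
```

Emit:
{"method": "drive_tool", "body": {
  "commands": "0 8 1 40 -0.02; 0 15 1 80 -0.036; 0 15 1 120 -0.036; 0 15 1 155 -0.036; 0 15 1 188 -0.036",
  "grip_force": 30
}}

```text
clock: 2.75
tcp_pos: [0.4135, -0.0681, 0.0288]
orientation: [-0.0, 1.0, 0.028, -0.0]
wrist_force: [0.7, -0.6, -0.2]
opening: 0.0928
finger_force: 0.0
```

Emit:
{"method": "drive_tool", "body": {
  "commands": "0 0 0 0 0; 1 0 0 0 0; 1 0 0 0 0; 1 0 0 0 0; 1 0 0 0 0"
}}

```text
clock: 3.25
tcp_pos: [0.4157, -0.0699, 0.0323]
orientation: [0.0, 1.0, 0.027, 0.001]
wrist_force: [-1.1, 0.3, -0.6]
opening: 0.0657
finger_force: 0.0
```

Emit:
{"method": "drive_tool", "body": {
  "commands": "1 0 0 0 0; 1 0 0 0 0; 1 0 0 0 0; 1 0 0 0 0; 1 0 0 0 0"
}}

```text
clock: 3.75
tcp_pos: [0.4142, -0.0696, 0.0305]
orientation: [-0.0, 1.0, 0.026, -0.0]
wrist_force: [0.1, -0.1, 0.1]
opening: 0.0251
finger_force: 0.0
```

Emit:
{"method": "drive_tool", "body": {
  "commands": "1 0 0 0 0; 1 0 0 0 0; 1 0 0 0 0; 1 0 0 0 0; 1 0 0 0 0"
}}

```text
clock: 4.25
tcp_pos: [0.4143, -0.0696, 0.0306]
orientation: [-0.0, 1.0, 0.026, -0.0]
wrist_force: [0.4, 0.6, -0.5]
opening: 0.0179
finger_force: 29.9
```

Emit:
{"method": "drive_tool", "body": {
  "commands": "1 0 0 -15 0; 1 0 0 -30 0; 1 0 0 -50 0; 1 0 0 -75 0; 1 0 0 -100 0"
}}

```text
clock: 4.75
tcp_pos: [0.4137, -0.0694, 0.131]
orientation: [-0.0, 1.0, 0.026, -0.001]
wrist_force: [0.3, -0.2, -1.5]
opening: 0.0179
finger_force: 29.9
```

Emit:
{"method": "drive_tool", "body": {
  "commands": "1 0 0 -20 0; 1 0 0 -35 0; 1 0 0 -35 0; 1 0 0 -35 0; 1 0 0 -35 0"
}}

```text
clock: 5.25
tcp_pos: [0.4135, -0.0694, 0.1642]
orientation: [-0.0, 1.0, 0.026, -0.001]
wrist_force: [-0.0, 0.8, -2.5]
opening: 0.0179
finger_force: 29.9
```

Run:
```python
from h import *; from bench import *
a=capture("scene"); w=capture("wrist"); cv2.imwrite("pics/s3.png",np.hstack([cv2.resize(a[140:380,180:460],(560,480),interpolation=2)[:,:],w[::2,::2].repeat(1,0)[:, :240].repeat(2,0)])[:,:,::-1]); cv2.imwrite("pics/w3.png",w[:,:,::-1])
s=monitor.get_state(); print(s["clock"],s["tcp_pos"],s["orientation"],s["wrist_force"],s["wrist_torque"],s["opening"],s["finger_force"])
```

```text
5.35 [ 0.41354422 -0.06934984  0.16429791] [-3.44845471e-04  9.99650580e-01  2.64084877e-02 -1.09115460e-03] [ 0.75955449 -0.2414753  -1.74746633] [ 0.01368393  0.26438655 -0.04234939] 0.017844992771061483 29.890271723270416
```

View pics/s3.png

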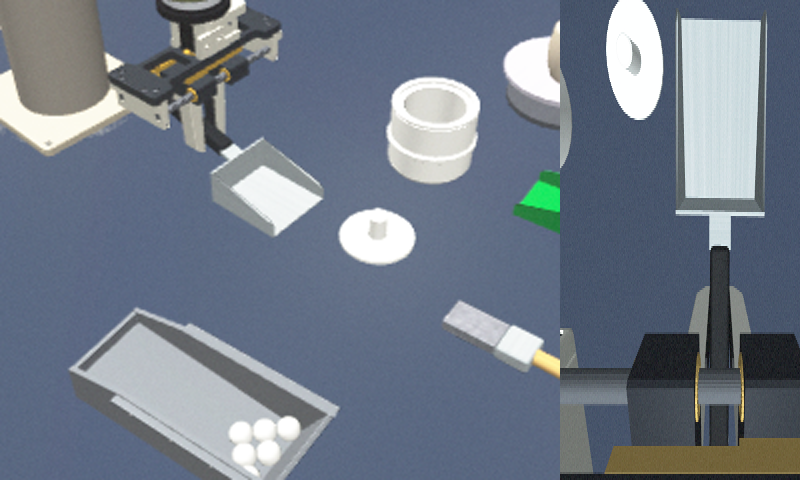

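The scoop is held about level and the bench is undisturbed. Next I move where the wrist camera sees the whole tray.

Emit:
{"method": "drive_tool", "body": {
  "commands": "1 30 5 -15 0; 1 60 15 -30 0; 1 88 25 -40 0; 1 88 30 -40 0; 1 88 30 -40 0"
}}

```text
clock: 5.85
tcp_pos: [0.5033, -0.0953, 0.2044]
orientation: [-0.0, 1.0, 0.026, -0.001]
wrist_force: [0.0, 0.7, -2.8]
opening: 0.0176
finger_force: 29.9
```

Emit:
{"method": "drive_tool", "body": {
  "commands": "1 0 0 0 0; 1 0 0 0 0; 1 0 0 0 0; 1 0 0 0 0; 1 0 0 0 0"
}}

```text
clock: 6.35
tcp_pos: [0.5037, -0.0948, 0.2058]
orientation: [0.0, 1.0, 0.026, 0.0]
wrist_force: [-0.2, 0.2, -1.5]
opening: 0.0177
finger_force: 29.9
```

Run:
```python
from h import *; from bench import *
c=calibration("wrist"); w=capture("wrist"); cv2.imwrite("pics/w4.png",w[:,:,::-1])
s=monitor.get_state(); print(s["clock"],s["tcp_pos"],shift(s,s["tcp_pos"])[2],s["wrist_torque"])
import pickle; pickle.dump((c,s),open("w4.pkl","wb"))
M=rot(s["orientation"]); G=s["tcp_pos"]-.019*M[:,2]
for th in (0,5,10,15):
    t=np.radians(th); P=[G+M[:,0]*(x*np.cos(t)+z*np.sin(t))+np.array([0,0,1])*(-x*np.sin(t)+z*np.cos(t)) for x,z in((.138,-.047),(.048,-.009),(.050,-.047))]; print(th,proj(c,P).round(1).tolist())
```

```text
6.4 [ 0.50370881 -0.09483902  0.20578439] -86.97253515027316 [0.00117522 0.2156569  0.03514485]
0 [[316.5, 20.5], [316.4, 216.7], [316.7, 198.6]]
5 [[316.6, 37.8], [316.5, 216.8], [316.7, 204.8]]
10 [[316.7, 54.7], [316.5, 217.6], [316.7, 211.3]]
15 [[316.7, 71.2], [316.5, 219.2], [316.8, 218.1]]
```

View pics/w4.png

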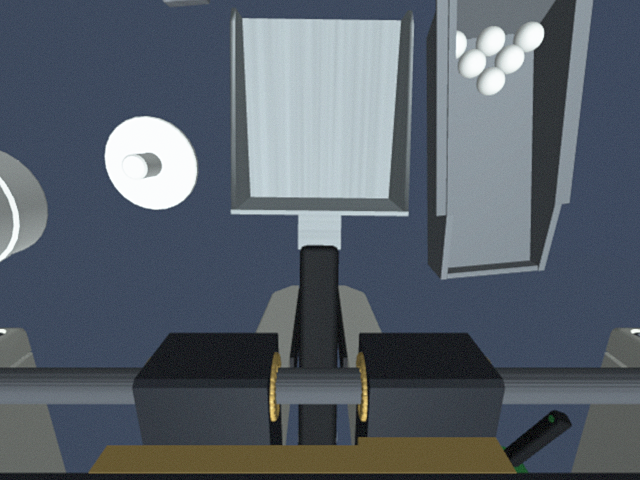

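Nose edge is at row 19, so scoop pitch is about 0. The tray spans columns 428–592, with its high-end wall at rows 262–277 and the balls at (457..545, 30..82).

Run:
```python
from h import *; import pickle
c,s=pickle.load(open("w4.pkl","rb")); im=cv2.imread("pics/w4.png"); g=cv2.GaussianBlur(cv2.cvtColor(im,cv2.COLOR_BGR2GRAY),(3,3),0).astype(int)
for r in (110,130,150,170,190,230,250):
    e=np.abs(np.gradient(g[r,415:605].astype(float))); k=[i+415 for i in range(1,189) if e[i]>9 and e[i]>=e[i-1] and e[i]>e[i+1]]
    print(r,[(i,int(g[r,i-4]),int(g[r,i+4])) for i in k])
for col in (460,490,520):
    e=np.abs(np.gradient(g[240:300,col].astype(float))); print(col,[i+240 for i in range(1,59) if e[i]>9 and e[i]>=e[i-1] and e[i]>e[i+1]])
```

```text
110 [(436, 55, 153), (446, 152, 152), (448, 153, 151), (532, 149, 52), (564, 51, 146), (580, 147, 73)]
130 [(436, 52, 152), (446, 152, 152), (448, 152, 151), (532, 149, 52), (562, 52, 146), (577, 145, 73)]
150 [(436, 51, 151), (445, 150, 152), (448, 150, 150), (532, 147, 51), (560, 53, 147), (575, 145, 72)]
170 [(436, 53, 151), (445, 150, 149), (448, 150, 149), (531, 148, 52), (558, 53, 145), (573, 145, 73)]
190 [(436, 52, 150), (445, 150, 149), (448, 147, 147), (531, 146, 54), (556, 52, 144), (570, 144, 73)]
230 [(445, 53, 153), (530, 144, 52), (548, 51, 148), (554, 149, 74)]
250 [(443, 53, 153), (530, 143, 52), (543, 52, 146), (549, 149, 72)]
460 [266, 272, 277]
490 [264, 269, 274]
520 [261, 267, 272]
```

Run:
```python
from h import *; import pickle
c,s=pickle.load(open("w4.pkl","rb"))
L=cast(c,[[446,110],[445,190]],.06);Lo=cast(c,[[436,110],[436,190]],.06);Ri=cast(c,[[564,110],[556,190]],.06);Ro=cast(c,[[580,110],[570,190]],.06)
for n,q in zip("L Lo Ri Ro".split(),(L,Lo,Ri,Ro)): print(n,q[:,:2].round(4).tolist(),np.degrees(np.arctan2(*(q[0]-q[1])[[1,0]])).round(2))
F=np.array([cast(c,[532,110],.018)[0],cast(c,[530,250],.027)[0]]); print("floorR",F,np.degrees(np.arctan2(*(F[0]-F[1])[[1,0]])))
E_=cast(c,[[460,277],[520,272]],.045); print("endtop outer",E_,cast(c,[[460,272],[520,267]],.045),cast(c,[[460,266],[520,261]],.030))
# balls from white mask
im=cv2.imread("pics/w4.png"); v=im.min(2); 
for b in blobs(v>190,(450,10,560,105),60): print("b",cv2.boundingRect(b),cast(c,b.reshape(-1,2).mean(0),.022).round(4))
# scene view: top rim corners of low end and high-end
```

```text
L [[0.6148, -0.1981], [0.5477, -0.2082]] 8.53
Lo [[0.6143, -0.1897], [0.5473, -0.2001]] 8.81
Ri [[0.6201, -0.2978], [0.553, -0.3084]] 8.95
Ro [[0.6208, -0.3113], [0.5537, -0.321]] 8.21
floorR [[ 0.62295675 -0.29493676  0.018     ]
 [ 0.48580016 -0.32014391  0.027     ]] 10.413821550877264
endtop outer [[ 0.45854846 -0.24348988  0.045     ]
 [ 0.46721196 -0.30355653  0.045     ]] [[ 0.4639912  -0.24253309  0.045     ]
 [ 0.47259115 -0.30232925  0.045     ]] [[ 0.46514327 -0.24828125  0.03      ]
 [ 0.47405843 -0.31047995  0.03      ]]
b (481, 23, 63, 72) [[ 0.6645 -0.2642  0.022 ]]
b (462, 27, 43, 51) [[ 0.6687 -0.2369  0.022 ]]
b (456, 32, 11, 26) [[ 0.6739 -0.2145  0.022 ]]
```

Emit:
{"method": "drive_tool", "body": {
  "commands": "1 -4 40 0 -0.03; 1 -8 85 10 -0.06; 1 -13 130 30 -0.096; 1 -18 170 60 -0.096; 1 -18 170 90 -0.096",
  "grip_force": 30
}}

```text
clock: 6.9
tcp_pos: [0.4945, -0.2707, 0.1155]
orientation: [0.002, 0.997, 0.072, 0.001]
wrist_force: [0.2, 1.0, -2.0]
opening: 0.0177
finger_force: 29.9
```

Emit:
{"method": "drive_tool", "body": {
  "commands": "1 0 0 0 0; 1 0 0 0 0; 1 0 0 0 0; 1 0 0 0 0; 1 0 0 0 0"
}}

```text
clock: 7.4
tcp_pos: [0.4959, -0.2656, 0.1174]
orientation: [0.001, 0.997, 0.075, 0.001]
wrist_force: [0.6, 0.2, -2.3]
opening: 0.0176
finger_force: 30.0
```

Run:
```python
from h import *; from bench import *
c=calibration("wrist"); w=capture("wrist"); cv2.imwrite("pics/w5.png",w[:,:,::-1])
s=monitor.get_state(); print(s["clock"],s["tcp_pos"],shift(s,s["tcp_pos"])[2],s["wrist_torque"])
import pickle; pickle.dump((c,s),open("w5.pkl","wb"))
```

```text
7.45 [ 0.49568285 -0.26553615  0.11705563] -81.42222238575138 [-0.03986173  0.29467775  0.06401298]
```

View pics/w5.png

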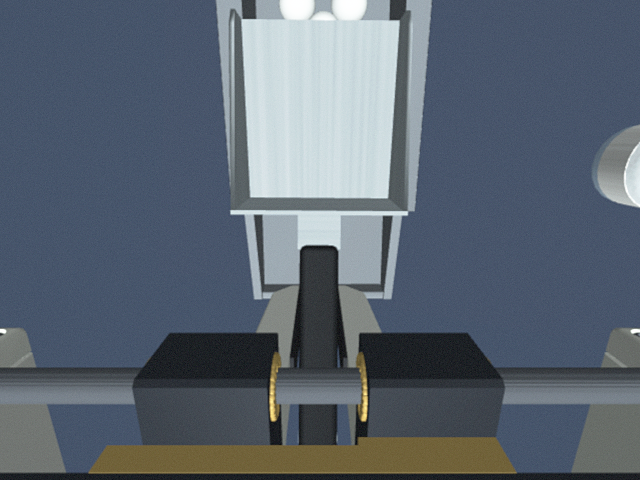

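The scoop is centred over the tray (scoop centre column 322, tray centre about 324) with parallel edges. The balls are ahead of the nose. I'll descend, then loosen the grip so the nose swings down onto the floor.

Emit:
{"method": "drive_tool", "body": {
  "commands": "1 -1 1 20 0; 1 -1 1 40 0; 1 -1 1 54 0; 1 -1 1 59 0; 1 -1 1 59 0"
}}

```text
clock: 7.95
tcp_pos: [0.4935, -0.2664, 0.056]
orientation: [-0.0, 0.997, 0.074, -0.001]
wrist_force: [-0.6, 0.4, -2.3]
opening: 0.0175
finger_force: 30.0
```

Emit:
{"method": "drive_tool", "body": {
  "commands": "1 0 0 0 0; 1 0 0 0 0; 1 0 0 0 0; 1 0 0 0 0; 1 0 0 0 0",
  "grip_force": 5
}}

```text
clock: 8.45
tcp_pos: [0.4944, -0.2673, 0.0575]
orientation: [0.001, 0.997, 0.074, 0.001]
wrist_force: [-1.9, -0.9, 3.7]
opening: 0.018
finger_force: 5.0
```

```bash
cat >> h.py <<'E'
def nose(c,s,w,th=(0,3,6,9,12,15,20,25,30,40,50,60,70),off=.138,dz=0):
    "candidate pitches -> predicted row of nose edge; and bright/dark changes down column 322"
    M=rot(s["orientation"]); G=s["tcp_pos"]-.019*M[:,2]; out=[]
    for t in np.radians(th):
        x,z=off,off*0-.047; out.append((round(float(np.degrees(t))),round(float(proj(c,G+M[:,0]*(x*np.cos(t)+z*np.sin(t))+np.array([0,0,1])*(-x*np.sin(t)+z*np.cos(t)))[0,1]))))
    g=cv2.GaussianBlur(w,(5,5),0).mean(2)[:260,290:300].mean(1); e=np.abs(np.gradient(g)); k=[(i,round(g[max(i-4,0)]),round(g[i+4])) for i in range(2,255) if e[i]>3 and e[i]>=e[i-1] and e[i]>e[i+1]]
    return out,k
E
python3 - <<'E'
from h import *; from bench import *
c=calibration("wrist"); w=capture("wrist"); cv2.imwrite("pics/w6.png",w[:,:,::-1])
s=monitor.get_state(); print(s["clock"],s["tcp_pos"],s["wrist_force"],s["wrist_torque"],s["opening"],s["finger_force"]); print(*nose(c,s,w),sep="\n")
E
```

```text
8.5 [ 0.49428069 -0.26728125  0.05738859] [-1.43825502 -1.59010449  3.01119742] [-0.18903693  0.32277948  0.02045772] 0.01790493201483178 5.0001586228609085
[(0, 21), (3, 31), (6, 42), (9, 52), (12, 62), (15, 72), (20, 88), (25, 103), (30, 119), (40, 148), (50, 177), (60, 205), (70, 233)]
[(38, 159, 207), (204, 212, 95), (210, 97, 202), (215, 177, 173), (249, 174, 152)]
```

Emit:
{"method": "drive_tool", "body": {
  "commands": "1 6 0 0.7 0; 1 12 0 1.3 0; 1 18 0 2 0; 1 24 0 2.6 0; 1 30 0 3.3 0",
  "grip_force": 12
}}

```text
clock: 9.0
tcp_pos: [0.5233, -0.2631, 0.0543]
orientation: [0.001, 0.997, 0.074, -0.001]
wrist_force: [-8.6, -1.2, 11.7]
opening: 0.0179
finger_force: 12.0
```

Emit:
{"method": "drive_tool", "body": {
  "commands": "1 4 0 0.4 0; 1 8 0 0.9 0; 1 12 0 1.3 0; 1 16 0 1.8 0; 1 20 0 2.2 0"
}}

```text
clock: 9.5
tcp_pos: [0.541, -0.2602, 0.0513]
orientation: [0.0, 0.997, 0.074, -0.003]
wrist_force: [-15.4, -3.1, 11.2]
opening: 0.0178
finger_force: 12.0
```

Run:
```python
from h import *; from bench import *
c=calibration("wrist"); w=capture("wrist"); cv2.imwrite("pics/w7.png",w[:,:,::-1])
s=monitor.get_state(); print(s["clock"],s["tcp_pos"],s["wrist_force"],s["wrist_torque"],s["opening"],s["finger_force"]); print(*nose(c,s,w),sep="\n")
```

```text
9.55 [ 0.54127082 -0.26013821  0.05122937] [-13.41144935  -2.34796533  10.26396785] [-0.41440539  2.32968098 -0.10480878] 0.018094807238458757 12.005144655704498
[(0, 19), (3, 30), (6, 40), (9, 50), (12, 60), (15, 70), (20, 86), (25, 102), (30, 117), (40, 147), (50, 176), (60, 204), (70, 232)]
[(13, 125, 166), (32, 166, 226), (76, 240, 196), (213, 206, 92), (221, 92, 198), (226, 171, 170)]
```

View pics/w7.png

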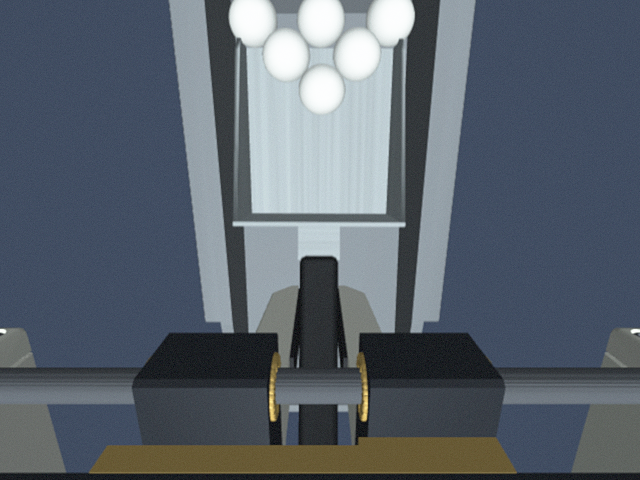

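The picture shows three balls already in the bowl at (285,55), (357,55) and (321,90). Three more are ahead of the nose at (252,20), (321,20) and (390,17), touching the side-sheet corners. I'll grip harder, ease the downward press and push on with a small wiggle.

Emit:
{"method": "drive_tool", "body": {
  "commands": "1 0 0 -1.5 0; 1 3 1 -1 0.02; 1 6 -1 -0.7 -0.02; 1 9 1 -0.4 0.02; 1 12 0 -0.2 0",
  "grip_force": 35
}}

```text
clock: 10.05
tcp_pos: [0.547, -0.2587, 0.0504]
orientation: [-0.001, 0.997, 0.073, -0.008]
wrist_force: [-40.1, -6.0, 23.2]
opening: 0.0178
finger_force: 35.0
```

```bash
cat > look.py <<'E'
from h import *; from bench import *; import sys
c=calibration("wrist"); w=capture("wrist"); cv2.imwrite(f"pics/{sys.argv[1]}.png",w[:,:,::-1])
s=monitor.get_state(); print(s["clock"],s["tcp_pos"],s["wrist_force"],s["wrist_torque"],s["opening"],s["finger_force"]); print(*nose(c,s,w),sep="\n")
ci=cv2.HoughCircles(cv2.GaussianBlur((w.min(2)>222).astype(np.uint8)*255,(5,5),0),cv2.HOUGH_GRADIENT,1,35,param1=100,param2=9,minRadius=20,maxRadius=29)
print("balls",None if ci is None else ci[0].round().astype(int).tolist())
g=cv2.GaussianBlur(w,(3,3),0).mean(2)[100:180].mean(0)[225:420]; e=np.abs(np.gradient(g)); print("cols",[i+225 for i in range(2,192) if e[i]>5 and e[i]>=e[i-1] and e[i]>e[i+1]])
E
python3 look.py w8
```

```text
10.1 [ 0.5472688  -0.25871208  0.05033542] [-39.98328746  -3.35481023  24.96656283] [-0.58367333  6.72423123 -0.08639276] 0.01796142685207068 34.991934299468994
[(0, 18), (3, 28), (6, 38), (9, 48), (12, 58), (15, 68), (20, 84), (25, 100), (30, 115), (40, 145), (50, 174), (60, 202), (70, 230)]
[(24, 121, 166), (45, 168, 227), (89, 236, 195), (222, 205, 92), (233, 92, 191), (237, 148, 170)]
balls [[322, 102, 20], [284, 68, 22], [352, 64, 25], [328, 32, 27], [386, 26, 27], [246, 32, 24]]
cols [234, 238, 249, 390, 402, 405]
```

The push jams: the outer balls sit on the side-sheet edges, at 40 N. I'll back off and work them inward one side at a time, yawed so one corner leads and shifted towards that wall, then swept inward.

Emit:
{"method": "drive_tool", "body": {
  "commands": "1 -11 0 -1 0; 1 -11 4 -1 -0.04; 1 -11 7 -1 -0.07; 1 -7 7 -0.8 -0.07; 1 -3 7 -0.5 -0.07",
  "grip_force": 20
}}

```text
clock: 10.6
tcp_pos: [0.5493, -0.2654, 0.0504]
orientation: [-0.001, 0.994, 0.109, -0.004]
wrist_force: [-27.3, -7.6, 11.9]
opening: 0.0179
finger_force: 20.2
```

```bash
python3 look.py w9
```

```text
10.65 [ 0.54935214 -0.26557532  0.05043783] [-16.53008462  -3.98266898   4.89519642] [-0.81711436  2.99876116 -0.27929321] 0.018138280590490524 20.093459486961365
[(0, 19), (3, 30), (6, 40), (9, 50), (12, 60), (15, 70), (20, 86), (25, 101), (30, 117), (40, 146), (50, 175), (60, 204), (70, 231)]
[(26, 116, 158), (43, 158, 220), (91, 240, 200), (224, 205, 90), (235, 90, 186), (239, 150, 161)]
balls [[288, 70, 22], [334, 36, 27], [358, 74, 22], [256, 28, 21], [392, 36, 25], [320, 106, 21]]
cols [238, 245, 254, 394, 406, 410]
```

View pics/w9.png

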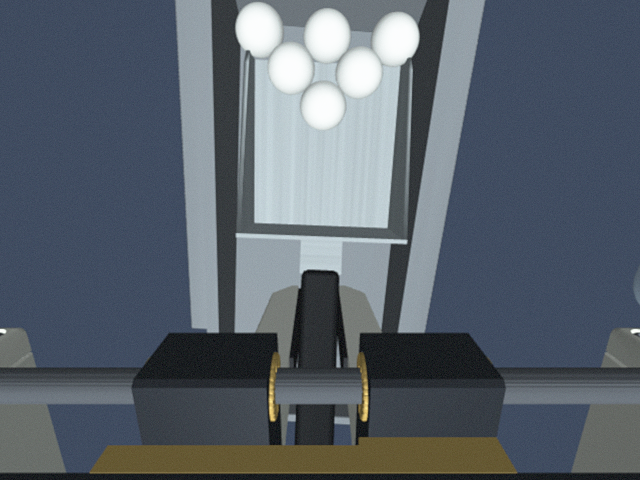

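The right ball at (396,40) now lies inside the right sheet edge at (408,65). The left ball at (259,30) is still nearly in line with the left edge at (249,55). I'll sweep left, then mirror the manoeuvre for the left ball.

Emit:
{"method": "drive_tool", "body": {
  "commands": "1 -1 -2 0 0; 1 0 -5 0 0; 1 1 -6 0 0; 1 -5 -6 0 0.03; 1 -5 -9 0 0.07"
}}

```text
clock: 11.15
tcp_pos: [0.5456, -0.2573, 0.0511]
orientation: [-0.0, 0.997, 0.073, -0.0]
wrist_force: [0.5, -0.2, -2.0]
opening: 0.0178
finger_force: 19.8
```

Emit:
{"method": "drive_tool", "body": {
  "commands": "1 0 -4 0 0.04; 1 0 -7 0 0.07; 1 4 -7 0.3 0.07; 1 8 -7 0.7 0.07; 1 8 -4 0.7 0.07"
}}

```text
clock: 11.65
tcp_pos: [0.55, -0.2544, 0.0508]
orientation: [0.001, 0.999, 0.039, -0.004]
wrist_force: [-19.8, -2.0, 8.4]
opening: 0.0183
finger_force: 19.8
```

```bash
python3 look.py w10
```

```text
11.7 [ 0.54994488 -0.2541919   0.05058508] [-19.824154    -9.28554262  10.14444591] [-1.30623839  3.36931512  0.11070475] 0.018149599459059654 19.758224487304688
[(0, 20), (3, 30), (6, 41), (9, 51), (12, 61), (15, 70), (20, 86), (25, 102), (30, 117), (40, 147), (50, 176), (60, 204), (70, 232)]
[(21, 124, 202), (59, 226, 199), (68, 199, 229), (96, 227, 186), (105, 185, 204), (228, 201, 90), (239, 90, 194), (243, 146, 181)]
balls [[314, 116, 21], [308, 42, 22], [246, 44, 23], [278, 80, 21], [372, 34, 24], [342, 76, 22]]
cols [228, 232, 243, 382, 393, 400]
```

Emit:
{"method": "drive_tool", "body": {
  "commands": "1 2 4 0 0; 1 0 8 0 -0.02; 1 2 4 0 -0.04; 1 4 1 0.3 -0.06; 1 7 3 0.5 -0.07"
}}

```text
clock: 12.2
tcp_pos: [0.5554, -0.2547, 0.0495]
orientation: [-0.001, 0.997, 0.074, -0.006]
wrist_force: [-18.2, -2.1, 6.5]
opening: 0.0177
finger_force: 20.2
```

Emit:
{"method": "drive_tool", "body": {
  "commands": "1 2 -3 0.3 0.03; 1 4 3 0.5 -0.03; 1 6 -3 0.6 0.03; 1 8 3 0.8 -0.03; 1 9 0 1 0"
}}

```text
clock: 12.7
tcp_pos: [0.569, -0.2537, 0.0491]
orientation: [-0.0, 0.997, 0.075, -0.001]
wrist_force: [-8.4, -2.3, 3.4]
opening: 0.0183
finger_force: 20.0
```

```bash
python3 look.py w11
```

```text
12.75 [ 0.56873142 -0.25305119  0.0489829 ] [-6.17119206 -1.56472702  1.85417246] [-0.29338397  0.91568043  0.01781357] 0.017764282973407767 19.999725222587585
[(0, 21), (3, 31), (6, 41), (9, 51), (12, 61), (15, 71), (20, 87), (25, 103), (30, 118), (40, 148), (50, 177), (60, 205), (70, 233)]
[(72, 115, 190), (94, 195, 192), (99, 183, 231), (142, 243, 195), (233, 200, 88), (244, 88, 188), (248, 146, 168)]
balls [[322, 80, 21], [264, 80, 21], [368, 80, 23], [348, 126, 20], [292, 116, 25], [320, 166, 21]]
cols [235, 239, 248, 387, 399, 406]
```

All six balls are inside the bowl walls now (columns 264–368 against bowl columns 248–387), and the nose is at the end wall. Now I lower the grip so the bowl pivots nose-up on its back edge, following the leaning wall.

Emit:
{"method": "drive_tool", "body": {
  "commands": "1 1 0 2 0; 1 1 0 4 0; 1 2 0 6 0; 1 2 0 8 0; 1 3 0 10 0"
}}

```text
clock: 13.25
tcp_pos: [0.574, -0.2527, 0.0439]
orientation: [0.0, 0.997, 0.074, 0.001]
wrist_force: [-13.2, 8.4, 31.0]
opening: 0.0178
finger_force: 20.0
```

Emit:
{"method": "drive_tool", "body": {
  "commands": "1 0 0 2 0; 1 1 0 4 0; 1 2 0 6 0; 1 2 0 6 0; 1 2 0 6 0"
}}

```text
clock: 13.75
tcp_pos: [0.5768, -0.2524, 0.0375]
orientation: [0.0, 0.997, 0.074, 0.002]
wrist_force: [-6.8, 6.0, 23.3]
opening: 0.018
finger_force: 20.0
```

```bash
python3 look.py w12
```

```text
13.8 [ 0.57677107 -0.25237743  0.03752172] [-7.47630996  7.12826744 24.75807656] [1.19620491 1.4326651  0.06467197] 0.018151935087603467 20.00384923070669
[(0, 21), (3, 31), (6, 42), (9, 52), (12, 62), (15, 72), (20, 88), (25, 103), (30, 119), (40, 149), (50, 177), (60, 206), (70, 233)]
[(84, 112, 186), (105, 189, 183), (111, 171, 229), (155, 239, 184), (251, 193, 89)]
balls [[374, 90, 22], [320, 90, 23], [258, 92, 20], [352, 140, 23], [290, 136, 21], [318, 176, 20]]
cols [230, 234, 244, 391, 403, 411]
```

Run:
```python
from h import *
for n in ("w4","w9","w11","w12"):
    im=cv2.imread(f"pics/{n}.png"); g=cv2.GaussianBlur(im,(3,3),0).mean(2); print(n)
    for r in (60,80,100,120,150,180,200,220,235):
        e=np.abs(np.gradient(g[r-1:r+2].mean(0)[215:425])); print(r,[i+215 for i in range(2,207) if e[i]>9 and e[i]>=e[i-1] and e[i]>e[i+1]])
```

```text
w4
60 [231, 235, 244, 398, 409, 413]
80 [231, 235, 245, 396, 409, 412]
100 [231, 235, 246, 395, 408, 411]
120 [231, 235, 247, 393, 407, 411]
150 [231, 235, 248, 391, 406, 410]
180 [249, 389, 405, 409]
200 []
220 [298, 341]
235 [298, 340]
w9
60 [240, 243, 246, 249, 254, 270, 311, 315, 337, 341, 378, 406, 411]
80 [239, 242, 245, 248, 254, 271, 309, 335, 338, 379, 399, 409, 412]
100 [239, 244, 247, 254, 299, 303, 343, 397, 408, 411]
120 [238, 243, 246, 254, 306, 339, 396, 407, 411]
150 [237, 241, 244, 254, 393, 406, 410]
180 [237, 242, 254, 391, 405, 409, 421]
200 [237, 254, 389, 404, 408, 418]
220 [236, 254, 388, 407, 415]
235 [235, 407, 412]
w11
60 [237, 251, 281, 308, 338, 356, 386, 414]
80 [236, 240, 244, 288, 291, 299, 302, 345, 349, 393, 398, 409]
100 [217, 235, 239, 247, 279, 310, 334, 389, 398, 408]
120 [219, 235, 239, 248, 274, 315, 319, 322, 325, 367, 388, 399, 407]
150 [221, 235, 238, 249, 297, 301, 335, 339, 387, 399, 405]
180 [223, 234, 238, 250, 386, 399, 404]
200 [225, 234, 238, 251, 386, 399, 403]
220 [226, 233, 251, 385, 403]
235 [228, 233, 403]
w12
60 [229]
80 [237, 283, 301, 346, 353, 398, 404, 416]
100 [230, 234, 238, 282, 285, 302, 344, 349, 353, 396, 404, 412]
120 [230, 234, 243, 270, 273, 311, 315, 328, 332, 364, 392, 404, 411]
150 [230, 234, 244, 307, 330, 365, 391, 403, 410]
180 [229, 233, 245, 297, 339, 390, 403, 409]
200 [218, 229, 233, 246, 389, 403, 408]
220 [220, 229, 233, 247, 388, 403, 407]
235 [221, 229, 233, 248, 387, 403, 407]
```

Pitch barely changed. The wall held the nose and the handle slid up in the pads. I'll release for a moment while the scoop lies flat, re-centre on the handle, regrip, and then tip nose-up with a quick down-and-back stroke.

Emit:
{"method": "drive_tool", "body": {
  "commands": "0.75 0 0 0 0; 0.75 0 0 -4 0; 0.75 -4 0 -10 0; 0.75 -10 0 -14 0; 0.75 -10 0 -14 0",
  "grip_force": 30
}}

```text
clock: 14.3
tcp_pos: [0.5646, -0.2544, 0.0483]
orientation: [0.0, 0.997, 0.074, 0.0]
wrist_force: [0.2, 0.7, 0.3]
opening: 0.0236
finger_force: 0.0
```

Emit:
{"method": "drive_tool", "body": {
  "commands": "1 0 0 0 0; 1 0 0 0 0; 1 0 0 0 0; 1 0 0 0 0; 1 0 0 0 0"
}}

```text
clock: 14.8
tcp_pos: [0.5648, -0.2541, 0.0477]
orientation: [0.0, 0.997, 0.074, -0.0]
wrist_force: [-3.4, -1.2, 4.4]
opening: 0.018
finger_force: 30.0
```

```bash
cat >> look.py <<'E'
g=cv2.GaussianBlur(w,(3,3),0).mean(2)
def edges(r):
    e=np.abs(np.gradient(g[r-1:r+2].mean(0)[215:425])); return [i+215 for i in range(2,207) if e[i]>9 and e[i]>=e[i-1] and e[i]>e[i+1]]
for r in (60,90,120,160,200,220): print(r,edges(r))
E
python3 look.py w13
```

```text
14.85 [ 0.56486843 -0.25408465  0.04771978] [-3.5067326 -0.743801   4.2531362] [-0.13221608  0.7450326  -0.01610871] 0.017781467338077894 29.99919980764389
[(0, 20), (3, 31), (6, 41), (9, 51), (12, 61), (15, 71), (20, 87), (25, 103), (30, 118), (40, 148), (50, 177), (60, 205), (70, 233)]
[(63, 115, 196), (84, 196, 198), (88, 187, 229), (133, 241, 195), (226, 201, 90), (237, 89, 193), (242, 174, 170)]
balls [[264, 72, 22], [292, 112, 21], [324, 70, 21], [370, 70, 24], [352, 118, 22], [318, 152, 21]]
cols [234, 238, 248, 388, 400, 407]
60 [236, 242, 281, 285, 303, 345, 351, 394, 399, 412]
90 [234, 238, 246, 278, 310, 337, 390, 400, 409]
120 [218, 234, 238, 247, 275, 313, 325, 328, 369, 389, 400, 408]
160 [221, 233, 237, 248, 299, 337, 387, 400, 406]
200 [225, 233, 237, 250, 386, 400, 405]
220 [226, 232, 251, 385, 404]
```

Emit:
{"method": "drive_tool", "body": {
  "commands": "1 -3 0 5 0; 1 -9 0 10 0; 1 -15 0 14 0; 1 -16 0 15 0; 1 -16 0 15 0",
  "grip_force": 25
}}

```text
clock: 15.35
tcp_pos: [0.5502, -0.2564, 0.0331]
orientation: [0.0, 0.997, 0.074, 0.001]
wrist_force: [2.4, -0.6, 2.5]
opening: 0.0176
finger_force: 25.0
```

```bash
python3 look.py w14
```

```text
15.4 [ 0.55009742 -0.25637501  0.03308872] [4.16741403 0.06375099 2.80007333] [ 0.10257524 -0.75837594  0.02489057] 0.01754000169913184 25.000382959842682
[(0, 21), (3, 31), (6, 42), (9, 52), (12, 62), (15, 72), (20, 88), (25, 103), (30, 119), (40, 148), (50, 177), (60, 205), (70, 233)]
[(8, 110, 188), (126, 187, 179), (133, 174, 226), (179, 238, 173), (208, 198, 108), (243, 106, 180), (247, 152, 169)]
balls [[354, 162, 21], [290, 158, 20], [386, 108, 21], [324, 112, 21], [250, 110, 23], [320, 202, 20]]
cols [227, 238, 397, 409, 415]
60 [227, 408]
90 [218, 230, 278, 300, 304, 345, 359, 364, 405, 420]
120 [220, 230, 278, 281, 302, 347, 354, 357, 406, 418]
160 [218, 223, 239, 267, 314, 318, 326, 329, 377, 397, 414, 418]
200 [221, 226, 243, 296, 340, 392, 411, 415]
220 [217, 222, 313, 322, 397, 414]
```

The bowl is now about 12° nose-up, with all six balls rolled back (rows 108–202). I'll grip firmly and lift.

Emit:
{"method": "drive_tool", "body": {
  "commands": "1 0 0 0 0; 1 0 0 0 0; 1 0 0 0 0; 1 0 0 -3 0; 1 0 0 -10 0",
  "grip_force": 60
}}

```text
clock: 15.9
tcp_pos: [0.5468, -0.2558, 0.0406]
orientation: [-0.001, 0.997, 0.074, -0.002]
wrist_force: [0.5, -2.5, -4.2]
opening: 0.017
finger_force: 60.0
```

Emit:
{"method": "drive_tool", "body": {
  "commands": "1 -2 0 -15 0; 1 -2 0 -30 0; 1 -2 0 -45 0; 1 -2 0 -60 0; 1 -2 0 -75 0"
}}

```text
clock: 16.4
tcp_pos: [0.5474, -0.2565, 0.1196]
orientation: [0.0, 0.997, 0.074, 0.0]
wrist_force: [0.5, -0.1, -2.5]
opening: 0.0174
finger_force: 60.0
```

Emit:
{"method": "drive_tool", "body": {
  "commands": "1 0 0 -15 0; 1 0 0 -30 0; 1 0 0 -45 0; 1 0 0 -60 0; 1 0 0 -70 0"
}}

```text
clock: 16.9
tcp_pos: [0.5476, -0.2568, 0.1896]
orientation: [0.0, 0.997, 0.074, 0.001]
wrist_force: [0.3, -0.4, -1.8]
opening: 0.0179
finger_force: 60.0
```

```bash
python3 look.py w15
python3 - <<'E'
from h import *; from bench import monitor
s=monitor.get_state(); plan(s,[.49,.13,.20],3,4)
E
```

```text
16.95 [ 0.54830852 -0.25721992  0.1911647 ] [ 0.59858179 -0.80717077 -1.37710142] [-0.0363651   0.28609147 -0.00977245] 0.017414199323238677 59.99881088733673
[(0, 18), (3, 29), (6, 39), (9, 49), (12, 60), (15, 70), (20, 86), (25, 102), (30, 117), (40, 147), (50, 177), (60, 205), (70, 233)]
[(10, 83, 206), (180, 208, 190), (209, 215, 117), (242, 115, 203), (247, 182, 182)]
balls [[324, 150, 23], [264, 200, 21], [378, 148, 24], [256, 150, 23], [318, 200, 20], [374, 198, 22], [568, 226, 21], [2, 184, 27]]
cols [234, 241, 395, 402, 415]
60 [217, 228, 407]
90 [219, 232, 404, 420]
120 [217, 221, 235, 401, 417, 421]
160 [219, 224, 236, 278, 303, 344, 356, 399, 414, 418]
200 [222, 226, 241, 287, 290, 296, 340, 348, 351, 397, 410, 415]
220 [260, 272, 312, 323, 365, 380, 397]
call 1 x -0.1 y -97.9 z -2.2 turn -0.369 per row [-1.3000e-02 -1.9579e+01 -4.4200e-01 -7.4000e-02]
call 2 x 35.2 y -91.3 z -2.2 turn -0.369 per row [  7.043 -18.269  -0.442  -0.074]
call 3 x 65.8 y -72.5 z -2.2 turn -0.369 per row [ 13.152 -14.504  -0.442  -0.074]
call 4 x 87.5 y -44.0 z -2.2 turn -0.369 per row [17.494 -8.792 -0.442 -0.074]
```

Run:
```python
from h import *; from bench import monitor
s=monitor.get_state(); plan(s,[.50,.07,.225],0,4)
```

```text
call 1 x 0.2 y -82.7 z -8.5 turn -0.355 per row [  0.037 -16.538  -1.692  -0.071]
call 2 x 29.0 y -77.5 z -8.5 turn -0.355 per row [  5.791 -15.491  -1.692  -0.071]
call 3 x 54.1 y -62.5 z -8.5 turn -0.355 per row [ 10.821 -12.507  -1.692  -0.071]
call 4 x 72.5 y -39.8 z -8.5 turn -0.355 per row [14.497 -7.959 -1.692 -0.071]
```

Emit:
{"method": "drive_tool", "body": {
  "commands": "1 0 -8 -2 -0.035; 1 0 -24 -4 -0.1; 1 0 -42 -6 -0.18; 1 0 -62 -8 -0.265; 1 0 -83 -8.5 -0.355"
}}

```text
clock: 17.45
tcp_pos: [0.5341, -0.1732, 0.1952]
orientation: [-0.001, 0.968, 0.252, -0.001]
wrist_force: [0.7, -0.1, -2.3]
opening: 0.0173
finger_force: 60.0
```

Emit:
{"method": "drive_tool", "body": {
  "commands": "1 6 -15 -2 -0.071; 1 12 -31 -4 -0.142; 1 17 -46 -5 -0.213; 1 23 -62 -7 -0.284; 1 29 -78 -8.5 -0.355"
}}

```text
clock: 17.95
tcp_pos: [0.5217, -0.0909, 0.2036]
orientation: [-0.001, 0.908, 0.419, -0.001]
wrist_force: [-0.0, 0.4, -2.1]
opening: 0.0175
finger_force: 60.0
```

Emit:
{"method": "drive_tool", "body": {
  "commands": "1 11 -12 -2 -0.071; 1 22 -25 -4 -0.142; 1 32 -37 -5 -0.213; 1 43 -50 -7 -0.284; 1 54 -62 -8.5 -0.355"
}}

```text
clock: 18.45
tcp_pos: [0.51, -0.0096, 0.2122]
orientation: [-0.001, 0.82, 0.572, -0.001]
wrist_force: [0.1, -0.3, -2.0]
opening: 0.0175
finger_force: 60.0
```

Emit:
{"method": "drive_tool", "body": {
  "commands": "1 18 -10 -2 -0.085; 1 34 -19 -4 -0.16; 1 50 -28 -6 -0.235; 1 64 -35 -8 -0.3; 1 73 -40 -8.5 -0.355"
}}

```text
clock: 18.95
tcp_pos: [0.4981, 0.073, 0.2209]
orientation: [-0.001, 0.706, 0.708, -0.0]
wrist_force: [0.1, -0.2, -3.1]
opening: 0.0178
finger_force: 60.0
```

Emit:
{"method": "drive_tool", "body": {
  "commands": "1 0 0 0 0; 1 0 0 0 0; 1 0 0 0 0; 1 0 0 0 0; 1 0 0 0 0"
}}

```text
clock: 19.45
tcp_pos: [0.499, 0.0711, 0.2215]
orientation: [-0.0, 0.708, 0.706, -0.0]
wrist_force: [-0.9, -0.4, -3.0]
opening: 0.0176
finger_force: 60.0
```

```bash
python3 look.py w16
python3 - <<'E'
from h import *; from bench import *
im=cv2.imread("pics/w16.png"); c=calibration("wrist"); t=capture("top")[:,:,::-1]; cv2.imwrite("pics/t16.png",t)
s=monitor.get_state(); print(shift(s,s["tcp_pos"])[2]); import pickle; pickle.dump((c,s),open("w16.pkl","wb"))
print(proj(c,[[.501,.247,.101],[.501+.057,.247,.101],[.501-.057,.247,.101],[.501,.304,.101],[.501,.19,.101]]).round())
E
```

```text
19.5 [0.49905487 0.07115285 0.22159094] [ 0.30632854  0.06301353 -2.77855469] [-0.21221055  0.01377739 -0.0106744 ] 0.01743023254464612 59.99861776828766
[(0, 18), (3, 28), (6, 39), (9, 49), (12, 59), (15, 69), (20, 85), (25, 101), (30, 117), (40, 146), (50, 175), (60, 204), (70, 232)]
[(11, 254, 209), (125, 208, 240), (163, 247, 217), (166, 237, 211), (180, 211, 231), (209, 241, 143), (242, 110, 195), (247, 183, 136)]
balls [[362, 146, 23], [308, 146, 23], [364, 196, 21], [310, 196, 21], [246, 148, 27], [258, 198, 21]]
cols [233, 240, 397]
60 [217, 228, 407]
90 [219, 232, 404, 419]
120 [221, 235, 269, 401, 417, 421]
160 [218, 223, 236, 281, 290, 329, 333, 383, 387, 396, 414, 418]
200 [221, 226, 240, 282, 290, 334, 338, 343, 387, 392, 414]
220 [223, 226, 259, 270, 308, 320, 371, 413]
-0.1579188234473052
[[ 320.    0.]
 [ 400.   -0.]
 [ 240.    0.]
 [ 320. -100.]
 [ 320.   87.]]
```

View pics/w16.png

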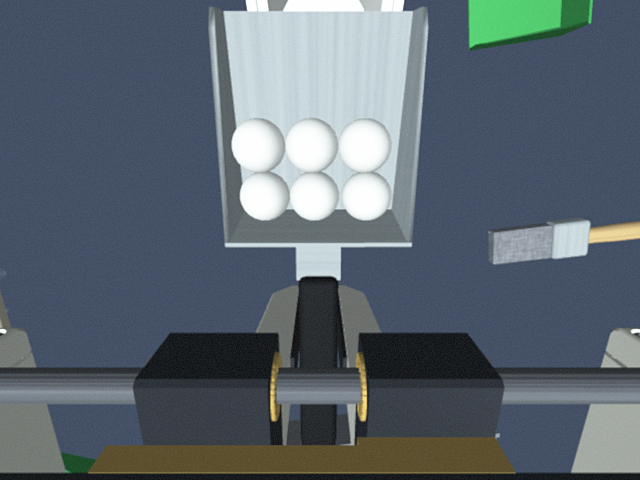

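All six balls lie in the bowl (258–366, 146–198). Beyond the nose the jar rim shows at the top, columns 246–403, so the jar axis is about 5 mm to the right of the scoop line. I'll get the jar position more exactly from the top view.

Run:
```python
from h import *; from bench import calibration
c=calibration("top"); im=cv2.imread("pics/top0.png"); v=cv2.resize(im[205:260,205:265],None,fx=4,fy=4,interpolation=cv2.INTER_CUBIC); hsv=cv2.cvtColor(v,cv2.COLOR_BGR2HSV)
b=max(cv2.findContours(((hsv[...,1]<70)&(v.max(2)>110)).astype(np.uint8),0,1)[0],key=cv2.contourArea).reshape(-1,2)/4+np.array([205,205])-.375
print(b.min(0),b.max(0))
from scipy.optimize import least_squares
a=np.linspace(0,2*np.pi,360)
def ext(j):
    P=[proj(c,np.c_[j[0]+r*np.cos(a),j[1]+r*np.sin(a),0*a+z]) for r,z in((.057,.101),(.06,.045),(.06,.056),(.057,0))]; P=np.vstack(P); return np.r_[P.min(0),P.max(0)]
r=least_squares(lambda j:ext(j)-np.r_[b.min(0),b.max(0)],[.5,.247]); print(r.x,r.fun)
c2,s=__import__("pickle").load(open("w16.pkl","rb")); print(c2["eye"])
M=rot(s["orientation"]); G=s["tcp_pos"]-.019*M[:,2]
for off,h in((.120,-.043),(.125,-.044),(.13,-.045)):
  for th in (-8,-11,-14):
    t=np.radians(th); print(off,th,proj(c2,[G+M[:,0]*(x*np.cos(t)+z*np.sin(t))+np.array([0,0,1])*(-x*np.sin(t)+z*np.cos(t)) for x,z in((off,h),(off-.088,h))])[:,1].round())
```

```text
[214.375 210.875] [255.875 252.375]
[0.50286472 0.25052216] [-0.08358547  0.4509875   0.0891985  -0.47276522]
[0.49970749 0.15307687 0.3882902 ]
0.12 -8 [ 36. 222.]
0.12 -11 [ 29. 219.]
0.12 -14 [ 21. 216.]
0.125 -8 [ 23. 212.]
0.125 -11 [ 15. 210.]
0.125 -14 [  7. 207.]
0.13 -8 [ 10. 203.]
0.13 -11 [  1. 200.]
0.13 -14 [ -9. 198.]
```

Jar axis is (0.5035, 0.2505). I'll move so that, when the scoop swings nose-down in the loosened grip, its nose lands on the jar's ledge just short of the axis at about 28°.

Emit:
{"method": "drive_tool", "body": {
  "commands": "1 12 1 6 0; 1 28 2 16 0; 1 46 3 27 0; 1 64 4 38 0; 1 78 4.5 46 0"
}}

```text
clock: 20.05
tcp_pos: [0.5031, 0.1511, 0.1743]
orientation: [-0.0, 0.708, 0.707, -0.0]
wrist_force: [-0.3, 0.0, -3.4]
opening: 0.0177
finger_force: 60.0
```

Emit:
{"method": "drive_tool", "body": {
  "commands": "1 0 0 0 0; 1 0 0 0 0; 1 0 0 0 0; 1 0 0 0 0; 1 0 0 0 0"
}}

```text
clock: 20.55
tcp_pos: [0.504, 0.1491, 0.1761]
orientation: [0.0, 0.708, 0.706, 0.0]
wrist_force: [-0.1, -0.9, -2.2]
opening: 0.0175
finger_force: 60.0
```

Emit:
{"method": "drive_tool", "body": {
  "commands": "1 0 0 0 0; 1 0 0 0 0; 1 0 0 0 0; 1 0 0 0 0; 1 0 0 0 0",
  "grip_force": 6
}}

```text
clock: 21.05
tcp_pos: [0.504, 0.1493, 0.1761]
orientation: [0.0, 0.708, 0.706, 0.0]
wrist_force: [0.3, -2.8, 2.2]
opening: 0.0185
finger_force: 6.1
```

```bash
python3 look.py w17
```

```text
21.1 [0.5040628  0.14937165 0.17612289] [ 0.46255666 -2.81345966  3.77619318] [-0.60602672  0.13970669  0.08374577] 0.017836150821068184 6.043518036603928
[(0, 18), (3, 29), (6, 39), (9, 49), (12, 59), (15, 69), (20, 85), (25, 101), (30, 117), (40, 147), (50, 175), (60, 204), (70, 232)]
[(10, 72, 250), (23, 250, 210), (27, 221, 250), (42, 250, 120), (70, 121, 235), (77, 225, 213), (101, 222, 179), (108, 182, 205), (121, 204, 243), (126, 236, 185), (247, 190, 138)]
balls [[284, 56, 24], [358, 70, 28], [276, 98, 28], [322, 64, 28]]
cols [232, 238, 244, 248, 256, 271, 364, 374, 381, 387, 391, 397, 404]
60 [240, 252, 255, 271, 305, 325, 365, 381, 384, 396]
90 [231, 242, 244, 256, 273, 299, 303, 307, 326, 330, 333, 356, 379, 391, 394, 404]
120 [233, 243, 245, 248, 251, 254, 257, 272, 289, 294, 364, 373, 380, 390, 393, 403]
160 [245, 248, 256, 374, 383, 386]
200 [241, 245, 256, 376, 390]
220 [240, 243, 255, 377, 392]
```

Run:
```python
from h import *
im=cv2.imread("pics/w17.png"); g=im.min(2)
for r in range(20,260,8): print(r,' '.join('%3d'%x for x in g[r,226:410:8]))
```

```text
20  63  58  59  63  64  51 207 248 248 249 255 210 219 255 249 248 248 165  64  57  58  61  53
28  57  61  58  60  60 253 248 245 153 249 248 248 248 247 250 153 253 249 253  55  60  62  58
36  60  62  64  59 251 248 137 249 249 248 251 244 249 251 249 248 249 179 249 251  61  63  59
44  61  60  57 255 249 144 248 249 144 118 114 113 123 123 128 174 249 249 154 248 253  66  58
52  61  57  52 248 145 248 249 115 123 122 112 114 117 124 129 137 137 249 248 201 248  53  60
60  58  61 252 249 249 249 119 116 117 116 207 235 201 128 134 139 140 146 248 249 249 251  62
68  64  51 249 164 249 122 120 119 118 122 246 248 238 175 140 167 145 148 162 249 171 249  55
76  59 161 248 250 249 124 125 136 218 249 244 248 237 157 243 246 211 154 159 249 250 248  88
84  59 253 251 248 177 123 133 246 244 182 186 223 185 194 248 248 225 159 162 233 249 250 254
92  62 250 205 249 119 122 204 248 248 205 250 180 160 248 240 240 189 162 165 164 249 240 250
100  58 249 177 249 121 125 217 238 237 165 248 249 248 248 228 144 225 241 167 166 248 229 250
108  55 249 156 248 122 120 244 241 199 205 249 248 24
[... 1069 characters left out ...]
 178 169 179 111 119  61  57
204  60  62 131  82 176 179 174 177 179 176 177 175 178 179 173 172 176 173 176 113 118  58  64
212  64  64 124  81 177 180 178 176 181 175 175 169 175 180 173 174 178 170 179 113 119  58  63
220  64  58 115  84 178 186 175 174 184 174 176 174 175 179 172 177 179 173 179 128 114  60  61
228  58  57  99  83 178 181 177 179 186 180 177 172 180 183 169 174 178 171 177 147 109  72  56
236  57  60  89  81 178 182 183 178 188 176 181 177 177 181 177 173 177 172 180 166 111  86  62
244  61  65  98 117 183 178 180 178 180 178 184 179 177 178 180 184 181 180 183 183 186 185  59
252  63  59  81 126 121 123 122 120 125 154 159 155 153 155 125 123 128 121 121 124 130  61  56
```

The bowl is empty (uniform grey floor) and the balls are in the jar. Next I lift the scoop away and lay it down in the free area near (0.40, -0.10).

Emit:
{"method": "drive_tool", "body": {
  "commands": "1 0 0 0 0; 1 0 0 0 0; 1 -5 0 -10 0; 1 -10 0 -30 0; 1 -25 0 -55 0",
  "grip_force": 40
}}

```text
clock: 21.6
tcp_pos: [0.5023, 0.1248, 0.2301]
orientation: [-0.001, 0.707, 0.707, -0.001]
wrist_force: [0.3, -0.0, -0.9]
opening: 0.0174
finger_force: 39.9
```

Emit:
{"method": "drive_tool", "body": {
  "commands": "1 -40 -20 0 0; 1 -85 -45 0 0; 1 -130 -75 5 0; 1 -170 -104 15 0; 1 -200 -104 30 0"
}}

```text
clock: 22.1
tcp_pos: [0.3975, -0.0768, 0.2018]
orientation: [0.001, 0.708, 0.706, 0.0]
wrist_force: [1.7, -0.1, -1.2]
opening: 0.0179
finger_force: 39.9
```

Emit:
{"method": "drive_tool", "body": {
  "commands": "1 0 0 20 0; 1 0 0 40 0; 1 0 0 60 0; 1 0 0 75 0; 1 0 0 85 0"
}}

```text
clock: 22.6
tcp_pos: [0.3983, -0.0751, 0.1145]
orientation: [-0.001, 0.708, 0.706, -0.0]
wrist_force: [-0.5, -1.1, -1.9]
opening: 0.0176
finger_force: 39.9
```

```bash
python3 look.py w18 | head -3
python3 - <<'E'
from h import *; from bench import *
c=calibration("scene"); s=capture("scene"); cv2.imwrite("pics/s18.png",s[:,:,::-1]); t=capture("top"); cv2.imwrite("pics/t18.png",t[:,:,::-1])
im=cv2.imread("pics/t18.png"); v=cv2.resize(im[205:260,205:265],None,fx=4,fy=4,interpolation=cv2.INTER_CUBIC).min(2)
for r in range(20,200,8): print(' '.join('%3d'%x for x in v[r,20:220:7]))
E
```

```text
22.65 [ 0.39770312 -0.07488108  0.11327484] [-1.11116441  0.13574513 -2.42319621] [-0.1063862   0.09296517  0.01145697] 0.01805320678704182 39.9029016494751
[(0, 18), (3, 29), (6, 39), (9, 49), (12, 59), (15, 69), (20, 85), (25, 101), (30, 117), (40, 146), (50, 175), (60, 203), (70, 231)]
[(126, 94, 228), (247, 231, 171)]
 61  60  60  60  61  60  60  61  61  60  60  61  60  58  57  59  61  62  61  62  61  61  62  61  61  62  62  62  61
 61  60  61  60  60  60  60  60  61  52  58 117 136 159 172 146 120  83  51  60  61  61  60  60  61  61  62  61  61
 61  60  61  60  60  60  61  56  96 200 239 255 255 254 253 255 255 250 217 112  55  61  60  60  60  60  60  61  61
 60  61  60  60  61  60  55 160 255 252 244 252 250 251 253 251 250 251 251 255 214  77  57  61  61  60  60  61  60
 60  61  60  61  60  64 209 254 250 249 255 245 201 205 202 207 215 255 253 241 253 249 148  59  60  61  61  61  60
 61  60  60  60  50 214 252 250 254 227 179 175 183 186 188 184 180 170 196 252 252 251 248 150  60  60  61  61  60
 60  61  60  60 156 255 244 255 204 158 169 174 179 167 182 239 242 244 230 199 
[... 1191 characters left out ...]
  60
 60  61  60  60  61  60 217 254 247 255 240 245 245 237 220 232 251 251 252 248 255 182 157 226 185  61  60  61  60
 60  60  60  60  60  61  55 155 255 252 248 250 250 253 254 253 252 252 253 255 172 172 232 188  81  60  60  60  60
 61  60  60  60  61  60  60  55 151 249 241 253 253 254 253 255 253 226 199 178 208 253 175  80  58  61  60  61  60
 60  60  60  60  60  61  61  60  55  83 164 241 225 219 212 198 202 210 226 240 218 103  54  59  61  60  60  61  60
 60  61  61  60  61  61  61  60  60  60  57  64 105 135 164 183 175 163 129  74  60  58  61  60  60  61  60  60  61
 60  60  60  60  60  60  60  61  60  61  60  60  60  60  58  55  57  57  59  60  60  60  60  61  60  60  60  60  61
```

Emit:
{"method": "drive_tool", "body": {
  "commands": "1 0 0 12 0; 1 0 0 22 0; 1 0 0 27 0; 1 -1 0 30 0; 1 -2 0 33 0",
  "grip_force": 10
}}

```text
clock: 23.25
tcp_pos: [0.3992, -0.0773, 0.0824]
orientation: [-0.0, 0.708, 0.706, -0.0]
wrist_force: [0.0, 0.3, -1.4]
opening: 0.018
finger_force: 10.0
```

Emit:
{"method": "drive_tool", "body": {
  "commands": "1 -5 0 10 0; 1 -11 0 19 0; 1 -17 0 28 0; 1 -24 0 36 0; 1 -30 0 43 0"
}}

```text
clock: 23.75
tcp_pos: [0.3985, -0.1074, 0.0383]
orientation: [-0.001, 0.708, 0.706, -0.0]
wrist_force: [-0.5, 1.0, -0.2]
opening: 0.018
finger_force: 10.0
```

Emit:
{"method": "drive_tool", "body": {
  "commands": "1 -3 0 4 0; 1 -5 0 8 0; 1 -7 0 11 0; 1 -7 0 11 0; 1 -7 0 11 0"
}}

```text
clock: 24.25
tcp_pos: [0.3992, -0.1142, 0.0287]
orientation: [0.0, 0.708, 0.706, -0.0]
wrist_force: [-0.5, -0.3, -2.0]
opening: 0.0178
finger_force: 10.0
```

```bash
python3 look.py w19 | grep -v balls
python3 - <<'E'
from h import *
t=cv2.imread("pics/t18.png"); b=blobs((t.min(2)>190),(365,155,430,260),3); print("white in tray:",[ (cv2.boundingRect(x)) for x in b])
E
```

```text
24.3 [ 0.39925639 -0.114222    0.0287629 ] [-0.52061678 -0.14225207 -1.70840703] [-0.14928803  0.03641028  0.02432576] 0.017742974683728884 9.9989153444767
[(0, 18), (3, 28), (6, 39), (9, 49), (12, 59), (15, 69), (20, 85), (25, 101), (30, 117), (40, 147), (50, 175), (60, 204), (70, 232)]
[(47, 88, 218), (221, 222, 93), (240, 93, 208), (245, 185, 126)]
cols [228, 233, 244, 391, 404, 408]
60 [226, 232, 239, 396, 406, 410]
90 [227, 232, 241, 394, 406, 409]
120 [228, 232, 243, 393, 405, 408]
160 [229, 233, 246, 390, 404, 407]
200 [229, 234, 248, 388, 406]
220 [230, 233, 249, 386, 406]
white in tray: [(365, 249, 8, 11), (379, 253, 5, 7), (374, 252, 5, 8)]
```

The scoop is level now. I'll lower it the last 2 mm, release, and rise clear.

Emit:
{"method": "drive_tool", "body": {
  "commands": "1 0 0 1 0; 1 0 0 2 0; 1 0 0 3 0; 1 0 0 3 0; 1 0 0 3 0",
  "grip_force": 5
}}

```text
clock: 24.8
tcp_pos: [0.3997, -0.1152, 0.0265]
orientation: [0.001, 0.708, 0.706, -0.0]
wrist_force: [-2.7, -3.8, 5.4]
opening: 0.0184
finger_force: 5.0
```

Emit:
{"method": "drive_tool", "body": {
  "commands": "0.7 0 0 0 0; 0.6 0 0 0 0; 0.5 0 0 0 0; 0.4 0 0 0 0; 0.4 0 0 0 0"
}}

```text
clock: 25.3
tcp_pos: [0.3991, -0.1141, 0.0255]
orientation: [-0.0, 0.708, 0.706, -0.0]
wrist_force: [-0.2, -0.9, -0.5]
opening: 0.0528
finger_force: 0.0
```

Emit:
{"method": "drive_tool", "body": {
  "commands": "0.4 0 0 -20 0; 0.4 0 0 -60 0; 0.4 0 0 -100 0; 0.4 0 0 -130 0; 0.4 0 0 -150 0"
}}

```text
clock: 25.8
tcp_pos: [0.4001, -0.1146, 0.1785]
orientation: [0.002, 0.708, 0.706, 0.001]
wrist_force: [1.1, 0.2, -0.6]
opening: 0.0557
finger_force: 0.0
```

```bash
python3 look.py w20 | grep -v balls
python3 - <<'E'
from h import *; from bench import *
s=monitor.get_state(); plan(s,[.552,.03,.18],0,2)
E
```

```text
25.85 [ 0.40135076 -0.11510903  0.18122602] [ 1.70814395 -0.79320034  1.99174256] [-0.05472632  0.03629041  0.0377149 ] 0.05555330611913428 0.0
[(0, 17), (3, 28), (6, 39), (9, 49), (12, 59), (15, 69), (20, 86), (25, 101), (30, 117), (40, 147), (50, 176), (60, 205), (70, 233)]
[(88, 97, 234), (186, 234, 106), (191, 140, 143), (195, 135, 98)]
cols [269, 272, 275, 358, 361, 364]
60 []
90 [268, 273, 360, 364]
120 [269, 272, 274, 359, 362, 364]
160 [269, 272, 276, 357, 364]
200 [305, 328]
220 [306, 327]
call 1 x 72.7 y 75.2 z 0.6 turn -0.001 per row [14.54  15.037  0.123 -0.   ]
call 2 x 72.6 y 75.3 z 0.6 turn -0.001 per row [14.525 15.051  0.123 -0.   ]
```

Emit:
{"method": "drive_tool", "body": {
  "commands": "0.4 23 30 0 0; 0.4 46 60 0 0; 0.4 69 90 0 0; 0.4 92 121 0 0; 0.4 115 151 0 0"
}}

```text
clock: 26.35
tcp_pos: [0.5513, 0.0017, 0.1747]
orientation: [-0.0, 0.708, 0.706, -0.0]
wrist_force: [-0.1, -0.4, -0.2]
opening: 0.0557
finger_force: 0.0
```

Emit:
{"method": "drive_tool", "body": {
  "commands": "0.4 0 0 0 0; 0.4 0 0 0 0; 0.4 0 0 0 0; 0.4 0 0 0 0; 0.4 0 0 0 0"
}}

```text
clock: 26.85
tcp_pos: [0.55, -0.0002, 0.176]
orientation: [0.0, 0.708, 0.706, 0.0]
wrist_force: [0.2, 0.0, 0.5]
opening: 0.0559
finger_force: 0.0
```

Run:
```python
from h import *; from bench import *
c=calibration("wrist"); w=capture("wrist"); im=np.ascontiguousarray(w[:,:,::-1]); cv2.imwrite("pics/w21.png",im); s=monitor.get_state(); print(s["tcp_pos"],c["eye"])
u,v=proj(c,[.5526,.0802,.008])[0]; print(u,v); u,v=int(u),int(v)
b=blobs(im.min(2)>150,(max(u-95,0),max(v-95,0),u+95,v+95),500); r=cv2.fitEllipse(b[0]); p=cast(c,r[0],.0075)[0]; print(r,p)
t=capture("top")[:,:,::-1]; ct=calibration("top"); l=blobs(t.min(2)>130,(270,200,312,240)); 
if l: q=cv2.minEnclosingCircle(l[0]); print("top",q,cast(ct,q[0],.008))
d=shift(s,[p[0],p[1],.012],0); print(d)
# jar rim in this view
print("jar pred",proj(c,[.5035,.2505,.101]))
```

```text
[ 5.50104573e-01 -1.58111808e-04  1.76026041e-01] [0.55055221 0.08169727 0.34268745]
320.32297049387324 139.3844076771523
((319.0871276855469, 137.42523193359375), (100.53997039794922, 105.41508483886719), 0.06380137801170349) [0.55145943 0.08193764 0.0075    ]
top ((295.5, 218.5), 17.39262580871582) [[0.55640324 0.06635714 0.008     ]]
(array([ 82.1,   1. , 164. ]), np.float64(-0.002985601091526328), np.float64(-0.17106234185409983))
jar pred [[ 227.34208166 -199.4872798 ]]
```

Emit:
{"method": "drive_tool", "body": {
  "commands": "0.4 40 1 20 0; 0.4 82 1 60 0; 0.4 82 1 105 0; 0.4 82 1 145 0; 0.4 82 1 162 0",
  "grip_force": 20
}}

```text
clock: 27.45
tcp_pos: [0.5479, 0.0826, 0.009]
orientation: [-0.002, 0.708, 0.707, -0.002]
wrist_force: [-0.2, -0.2, -0.3]
opening: 0.0558
finger_force: 0.0
```

Emit:
{"method": "drive_tool", "body": {
  "commands": "0.4 0 0 0 0; 0.4 0 0 0 0; 1 0 0 0 0; 1 0 0 0 0; 1 0 0 0 0"
}}

```text
clock: 27.95
tcp_pos: [0.5521, 0.0823, 0.0144]
orientation: [0.0, 0.708, 0.706, 0.0]
wrist_force: [-0.1, 0.6, -0.0]
opening: 0.0364
finger_force: 0.0
```

Emit:
{"method": "drive_tool", "body": {
  "commands": "1 0 0 0 0; 1 0 0 0 0; 1 0 0 0 0; 1 0 0 0 0; 1 0 0 0 0"
}}

```text
clock: 28.45
tcp_pos: [0.5517, 0.0824, 0.014]
orientation: [0.0, 0.708, 0.706, 0.0]
wrist_force: [-1.1, -0.9, 3.3]
opening: 0.0235
finger_force: 20.0
```

Emit:
{"method": "drive_tool", "body": {
  "commands": "1 0 0 -20 0; 1 0 0 -60 0; 1 0 0 -100 0; 1 0 0 -140 0; 1 0 0 -166 0"
}}

```text
clock: 28.95
tcp_pos: [0.5524, 0.0826, 0.1826]
orientation: [0.001, 0.708, 0.706, 0.001]
wrist_force: [0.4, 0.5, -2.0]
opening: 0.0237
finger_force: 20.0
```

Emit:
{"method": "drive_tool", "body": {
  "commands": "1 5 -5 0 0; 1 15 -15 0 0; 1 28 -30 0 0; 1 40 -44 0 0; 1 48 -48 0 0"
}}

```text
clock: 29.45
tcp_pos: [0.5003, 0.1317, 0.1765]
orientation: [-0.002, 0.707, 0.707, -0.002]
wrist_force: [-0.0, 0.2, -2.2]
opening: 0.0238
finger_force: 20.0
```

Emit:
{"method": "drive_tool", "body": {
  "commands": "1 0 0 0 0; 1 0 0 0 0; 1 0 0 0 0; 1 0 0 0 0; 1 0 0 0 0"
}}

```text
clock: 29.95
tcp_pos: [0.5039, 0.1302, 0.1796]
orientation: [0.0, 0.708, 0.706, -0.0]
wrist_force: [1.0, 0.7, -2.1]
opening: 0.0233
finger_force: 20.0
```

Run:
```python
from h import *; from bench import *
c=calibration("wrist"); w=capture("wrist"); im=np.ascontiguousarray(w[:,:,::-1]); cv2.imwrite("pics/w22.png",im); s=monitor.get_state(); print(s["clock"],s["tcp_pos"],s["wrist_force"],c["eye"],s["opening"])
a=np.linspace(0,2*np.pi,8,endpoint=False); P=proj(c,np.c_[.5035+.057*np.cos(a),.2505+.057*np.sin(a),0*a+.101]); print(P.round())
g=im.min(2)
for r in range(0,150,10): print(r,' '.join('%3d'%x for x in g[r,216:430:7]))
```

```text
30.0 [0.50390088 0.13021818 0.17963753] [-0.97265843 -1.09225309 -2.6259265 ] [0.50455227 0.21208413 0.34629981] 0.023511871533863197
[[405.  75.]
 [382.   3.]
 [316. -30.]
 [250.   3.]
 [228.  76.]
 [258. 141.]
 [317. 166.]
 [376. 140.]]
0  57  51  48  55  53  45 235 236 238 131 235 234 236 236 233 236 234 236 235 236 195 241 234 234  51  52  51  50  46  52  54
10  53  48  50  54  53 237 236 103 236 235 238 120 101 104 101 100 109 113 119 238 235 235 129 233 237  44  49  51  53  48  56
20  49  51  52  48 241 236 128 235 235 102 105 102  98  97  98 102 102 115 116 117 120 236 236 212 236 237  52  51  54  52  50
30  57  53  45  90 235 123 237 236 104 101 104 102  99  99 103 107 114 119 122 119 123 128 239 233 138 237 203  49  51  41  47
40  53  55  51 239 236 237 235 108 108 106  98 222 225 187 203 176 122 210 186 121 129 133 135 236 236 231 236  51  53  49  55
50  47  49  48 236 110 235 177 106 107 108 163 236 236 219 142 231 227 237 230 174 134 142 145 151 237 178 236  57  45  54  53
60  48  53  77 236 239 237 106 108 106 199 234 210 219 183 149 216 212 229 221 147 171 140 145 145 2
[... 347 characters left out ...]
 236 237 237 146 241 236 150 147 235 221 235  41  56  48  50
100  53  55  52 239 237 236 232 103 141 235 236 197 194 234 234 237 235 236 235 234 236 237 148 205 236 230 237  52  53  54  49
110  54  54  54  42 237 169 235 100 107 218 219 172 240 235 236 233 234 238 235 235 236 143 140 235 235 235  67  52  45  51  57
120  48  51  49  53 206 235 238 237  91 118 235 236 234 235 236 237 237 236 236 236 215 136 235 238 235 238  48  56  53  53  53
130  45  53  49  45  55 237 236 210 235 212  94 236 235 236 236 237 236 235 237 143 173 237 232 235 240  53  56  55  50  48  49
140  51  50  53  57  53  58 108 236 236 238 234 239  95 210 239 240 233 105 238 237 237 221 235 162  49  54  54  49  51  48  52
```

Run:
```python
from h import *; from bench import *
from scipy.optimize import least_squares
im=cv2.imread("pics/w22.png"); c=calibration("wrist"); s=monitor.get_state()
g=im.min(2); b=blobs(g>170,(190,0,440,200),3000)[0].reshape(-1,2).astype(float); b=b[(b[:,1]>2)]; P=cast(c,b,.101)[:,:2]
f=lambda p:np.hypot(*(P-p[:2]).T)-p[2]; r=least_squares(f,[.5035,.2505,.057],loss="soft_l1",f_scale=.001); print("outer",r.x,np.abs(f(r.x)).mean(),len(P))
# bore edge: dark interior bound inside rim -> use far half (dark to bright)
pts=[]
ctr=proj(c,[r.x[0],r.x[1],.101])[0]
for a in np.radians(np.arange(0,360,6)):
    for k in range(75,40,-1):
        u,v=ctr+k*np.array([np.cos(a),-np.sin(a)])
        if 0<=v<479 and g[int(round(v)),int(round(u))]<180 and k<68: pts.append((u,v)); break
Q=cast(c,pts,.095)[:,:2]; f2=lambda p:np.hypot(*(Q-p[:2]).T)-p[2]; r2=least_squares(f2,[.5035,.2505,.042],loss="soft_l1",f_scale=.001); print("bore",r2.x,len(Q))
# lid in hand: disc centre relative to tool (underside 12-14mm below TCP)
l=blobs(g>150,(200,150,440,470),1500); print("lid",[(cv2.boundingRect(x),cv2.contourArea(x)) for x in l[:3]])
roi=cv2.resize(im[20:150,250:400],None,fx=4,fy=4,interpolation=cv2.INTER_CUBIC); gr=cv2.GaussianBlur(cv2.cvtColor(roi,cv2.COLOR_BGR2GRAY),(7,7),0)
ci=cv2.HoughCircles(gr,cv2.HOUGH_GRADIENT,1,60,param1=60,param2=14,minRadius=44,maxRadius=66); print(ci[0].round().tolist() if ci is not None else None)
```

```text
outer [0.50568173 0.24640282 0.05306547] 0.002336048104159502 669
bore [0.50449849 0.24782026 0.04029866] 60
lid [((200, 215, 203, 118), 11282.0), ((290, 307, 57, 61), 2868.5)]
[[396.0, 228.0, 56.0], [140.0, 330.0, 62.0], [170.0, 194.0, 64.0], [210.0, 122.0, 65.0], [354.0, 132.0, 63.0], [450.0, 464.0, 56.0], [110.0, 426.0, 53.0], [122.0, 84.0, 65.0], [530.0, 362.0, 57.0], [190.0, 410.0, 48.0], [478.0, 38.0, 49.0], [66.0, 36.0, 45.0]]
```

Run:
```python
from h import *; from bench import *
from scipy.optimize import least_squares
im=cv2.imread("pics/w22.png"); c=calibration("wrist"); g=cv2.GaussianBlur(im,(3,3),0).min(2)
ctr=proj(c,[.504,.249,.101])[0]; O=[];S=[]
for a in np.radians(np.arange(0,360,4)):
    for k in np.arange(70,115,.5):
        u,v=ctr+k*np.array([np.cos(a),-np.sin(a)])
        if 0<=v<479 and g[int(round(v)),int(round(u))]<130 and g[int(round(v)),int(round(u))]<80: O.append((u,v)); break
P=cast(c,O,.101)[:,:2]; f=lambda p:np.hypot(*(P-p[:2]).T)-p[2]; r=least_squares(f,[.504,.249,.057],loss="soft_l1",f_scale=.0005); print("outer",r.x,len(P)); 
rr=np.round(1000*f(r.x),1); print(rr.tolist())
t=cv2.imread("pics/t18.png"); m=blobs((t.min(2)>170),(80,103,555,300),4); print([cv2.boundingRect(x) for x in m])
```

```text
outer [0.50439044 0.25007913 0.05726584] 70
[0.2, -0.1, -0.2, 0.3, 0.1, 0.1, -0.1, 0.2, 0.2, 0.1, 0.3, -0.0, -0.7, -0.1, -0.3, -0.2, -0.1, -0.1, 0.3, -0.3, -0.0, -0.1, 0.1, -0.1, 0.0, 0.1, 0.1, -0.0, 0.2, 0.1, 0.2, 0.2, 0.3, -0.1, -0.1, 0.1, 0.0, 0.2, 0.0, 0.2, 0.1, -0.1, 0.1, -0.1, 0.1, 0.3, -0.4, -0.2, -0.2, -0.5, 0.2, -0.1, -0.4, -0.3, 0.2, 0.3, -0.3, 0.2, -0.4, -0.3, 0.5, -0.1, 0.2, 0.2, 0.2, -0.6, -0.1, 0.4, -0.1, -0.1]
[(128, 186, 57, 57), (215, 212, 41, 40), (328, 236, 46, 41), (277, 207, 29, 29), (309, 234, 26, 66), (304, 233, 26, 67), (367, 249, 18, 51), (362, 249, 17, 51), (298, 146, 12, 12), (464, 201, 17, 18), (331, 271, 10, 7), (454, 103, 4, 4), (481, 104, 4, 3)]
```

The jar-rim fit is clean: axis at (0.5044, 0.2501). No stray white blobs lie on the bench or in the tray. Now I carry the lid over and lower it.

Emit:
{"method": "drive_tool", "body": {
  "commands": "1 15 0 0 0; 1 45 0.3 0 0; 1 80 0.7 5 0; 1 108 0.7 25 0; 1 120.5 0.7 45 0"
}}

```text
clock: 30.5
tcp_pos: [0.5048, 0.2545, 0.1349]
orientation: [-0.0, 0.707, 0.707, 0.001]
wrist_force: [0.9, -0.8, -1.5]
opening: 0.0237
finger_force: 20.0
```

Emit:
{"method": "drive_tool", "body": {
  "commands": "1 0 0 5 0; 1 0 0 10 0; 1 0 0 10 0; 1 0 0 10 0; 1 0 0 10 0"
}}

```text
clock: 31.0
tcp_pos: [0.5054, 0.2506, 0.1258]
orientation: [0.0, 0.708, 0.706, 0.001]
wrist_force: [-0.0, -0.7, -1.6]
opening: 0.0234
finger_force: 20.0
```

Run:
```python
from h import *; from bench import *
s=monitor.get_state(); print(s["tcp_pos"],s["wrist_force"],shift(s,[.5046,.2506,.109],0))
```

```text
[0.50542305 0.25064628 0.12583362] [-0.02435574 -0.67471149 -1.63742402] (array([-0.1, -0.9, 16.8]), np.float64(-0.003064595498224828), np.float64(-0.175588387963079))
```

Emit:
{"method": "drive_tool", "body": {
  "commands": "1 0 -0.8 3 0; 1 0 -0.8 6 0; 1 0 -0.8 8 0; 1 0 -0.8 10 0; 1 0 -0.8 12 0"
}}

```text
clock: 31.5
tcp_pos: [0.5037, 0.251, 0.1124]
orientation: [-0.0, 0.708, 0.706, -0.0]
wrist_force: [-1.3, -0.4, -1.6]
opening: 0.0235
finger_force: 20.0
```

Emit:
{"method": "drive_tool", "body": {
  "commands": "1 0 0 1 0; 1 0 0 2 0; 1 0 0 3 0; 1 0 0 4 0; 1 0 0 4.5 0"
}}

```text
clock: 32.0
tcp_pos: [0.5039, 0.2511, 0.1089]
orientation: [0.0, 0.708, 0.706, 0.0]
wrist_force: [-4.2, -1.6, 7.9]
opening: 0.0231
finger_force: 20.0
```

The lid met its ledge at the expected height (TCP 0.109). I'll release and check.

Emit:
{"method": "drive_tool", "body": {
  "commands": "1 0 0 -0.7 0; 0.7 0 0 -0.7 0; 0.6 0 0 -0.7 0; 0.5 0 0 -0.7 0; 0.45 0 0 -0.7 0",
  "grip_force": 5
}}

```text
clock: 32.5
tcp_pos: [0.5038, 0.2511, 0.1089]
orientation: [0.0, 0.708, 0.706, 0.0]
wrist_force: [-0.4, -0.4, 0.4]
opening: 0.0475
finger_force: 0.0
```

Emit:
{"method": "drive_tool", "body": {
  "commands": "0.45 0 0 -20 0; 0.45 0 0 -50 0; 0.45 -30 0 -80 0; 0.45 -70 0 -100 0; 0.45 -100 0 -110 0"
}}

```text
clock: 33.0
tcp_pos: [0.5045, 0.1498, 0.2216]
orientation: [0.001, 0.708, 0.707, 0.001]
wrist_force: [0.5, -0.1, -0.0]
opening: 0.0512
finger_force: 0.0
```

Emit:
{"method": "drive_tool", "body": {
  "commands": "0.45 0 0 0 0; 0.45 0 0 0 0; 0.45 0 0 0 0; 0.45 0 0 0 0; 0.45 0 0 0 0"
}}

```text
clock: 33.5
tcp_pos: [0.5031, 0.1518, 0.2181]
orientation: [-0.0, 0.707, 0.707, -0.001]
wrist_force: [-0.3, 0.3, -0.2]
opening: 0.051
finger_force: 0.0
```

Run:
```python
from h import *; from bench import *
from scipy.optimize import least_squares
c=calibration("wrist"); im=np.ascontiguousarray(capture("wrist")[:,:,::-1]); cv2.imwrite("pics/w23.png",im); s=monitor.get_state(); print(s["clock"],s["tcp_pos"])
g=cv2.GaussianBlur(im,(3,3),0).min(2); e=cv2.Canny(g,30,80); ctr=proj(c,[.5044,.2501,.103])[0]; print(ctr)
def ring(z,r0,r1):
    A=[]
    for a in np.radians(np.arange(0,360,4)):
        for rad in np.arange(r0,r1,.0004):
            u,v=proj(c,[.5044+rad*np.cos(a),.2501+rad*np.sin(a),z])[0]
            if 0<=v<479 and 0<=u<639 and e[int(round(v)),int(round(u))]: A.append((a,rad,.5044+rad*np.cos(a),.2501+rad*np.sin(a))); break
    return np.array(A)
for z,r0,r1 in((.103,.044,.051),(.101,.053,.062)):
    A=ring(z,r0,r1); P=A[:,2:]; f=lambda p:np.hypot(*(P-p[:2]).T)-p[2]; r=least_squares(f,[.5044,.2501,(r0+r1)/2],loss="soft_l1",f_scale=.0005); print(z,r.x,len(P),np.abs(f(r.x)).mean())
cs,ims=calibration("scene"),capture("scene")[:,:,::-1]; cv2.imwrite("pics/s23.png",ims)
# scene: knob top/base rows vs prediction
p=proj(cs,[[.5044,.2501,.137],[.5044,.2501,.103],[.5044+.047,.2501,.103],[.5044-.047,.2501,.103],[.5044,.2501-.047,.103]]); print(p.round(1).tolist())
gs=ims.min(2); u,v=p[0]; 
for r in range(int(v)-8,int(v)+40,2): print(r,' '.join('%3d'%x for x in gs[r,int(u)-28:int(u)+30:3]))
```

```text
33.55 [0.50320698 0.15173923 0.21820774]
[319.5593472  115.36500736]
0.103 [0.50319253 0.24855379 0.04573148] 90 0.0005853483204683037
0.101 [0.50438866 0.25013555 0.05635747] 89 0.0002121621897266844
[[398.4, 178.6], [397.1, 189.4], [411.9, 196.6], [382.9, 182.6], [386.1, 197.2]]
170  97  93  98  95  98 166 165 110  96  96  97  96 101  95  99 102  96  99  97  96
172  98  99  99  94  96 164  95  98  96 101 100 100 101  97 101  98 101  97  99  96
174  97  97  94  96  97 100  97  97 100  97  98 101  99 101 100  99  98  97  99  95
176  96  99  95  94 103  98  97  98  97 124 118 101 100  99 101 100  99  99 101  99
178 101  94  97  98 100 100 109 142 186 255 255 109 102 101 100 101  98 101 101 102
180  97  97  98 100 107 243 255 254 253 255 255 254 252 108 101 100 101 101 101 101
182  99 100  97 105 255 253 255 255 233 234 241 253 253 255 149 100  99 101 102 101
184  98  99  99 255 254 255 255 255 207 202 211 255 255 255 255 181 101 101 105 103
186  98  96 132 255 255 255 255 255 210 208 213 255 255 255 255 255 101 104 100 100
188  99 100 230 253 255 255 255 255 208 209 211 255 255 255 25
[... 497 characters left out ...]
 252 255 214 176 101 101  99
202  98 124 212 205 202 223 216 254 255 255 255 255 255 252 220 201 153 103  99  99
204  99 180 212 210 202 199 197 232 232 218 220 219 239 249 209 205 116 105 101 100
206  98 191 211 209 201 197 200 207 209 210 208 215 213 213 210 200 180 103 104 103
208 103 171 234 206 199 199 199 206 208 211 214 214 213 213 210 197 221 103 103 103
210 100 112 255 204 199 197 198 206 210 210 215 215 213 213 206 196 156  99 101 101
212 100 114 231 247 201 196 201 206 213 214 215 214 217 213 206 235 113  99 101 102
214  98 132 208 252 233 197 200 207 211 213 211 215 211 214 212 248 101 101  99 101
216  97 124 211 203 251 253 212 206 210 213 212 214 214 226 251 181 100 100 100 100
```

The rim, the lid edge and the knob-top height (row 177 seen, about 176 expected) all agree with a fully seated lid. The scoop lies flat and the arm is clear, so I'm handing in.

```bash
python3 -c "
from bench import ticket; print(ticket.hand_in())"
```

```text
the job is handed in; nothing more can be done
None
```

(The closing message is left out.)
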